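Load the UV sanitising cabinet with the shared hand tools

ROBOT

A 7-joint arm with a two-finger parallel gripper is mounted at the origin on the work surface; the furniture and walls round the work are solid. World frame = base frame: x ahead of the robot, y to its left, z up, the work surface at z = 0. Lengths are in mm, angles in rad, forces in N, time in s.
With the tool pointing down it reaches from about 425 to 950 mm from the base axis. Payload 4.7 kg.
Tool frame: the origin (TCP) lies on the centre line of the jaws, within the pads' length; the fingertips stand 22 mm ahead of it and the grasp point (between the pads) lies 3 mm ahead of it (tip_reach is the z of the fingertips in the tool frame, in mm); z points along the fingers, y is the direction in which the jaws open and shut (so a half turn about z gives the same grasp; the last joint's range is limited). The gripper opens to 85 mm and grips with 20 to 120 N. Pads are 22 mm wide; open, the fingers measure 114 mm over their backs; the gripper's body (76 mm by 85 mm) begins 54 mm behind the grasp point. The pads swing forward as they close: fully open they stand 13 mm farther back than shut.
Start: joints at [1.1, 0.469, -0.049, 1.532, 0.024, 1.141, -0.082], TCP at [288.653, -610.185, 253.335] pointing down, gripper open.
Joint ranges: [-2.59, 2.59], [-0.33, 1.99], [-1.39, 1.29], [0.1, 2.45], [-1.04, 4.18], [0.21, 1.99], [-2.66, 2.66]. Speed limits (rad/s): [2.57, 2.57, 3.14, 3.14, 3.14, 3.14, 3.14].

INTERFACE

Orientations are given as a 3x3 rotation matrix whose columns are the frame's x, y, z axes.
In Python, from workcell import get_obs, camera, camera_params, hand_in, tip_reach gives the robot as it stands.
- The arm moves only by the tool send_rows, never from a script. Its argument "series" is a list of rows, each an object with "xyz": the shift along the tool's x, y, z in cm, a list of three; "dr": the turn, a rotation vector about the tool's x, y, z in rad, a list of three; "claw": the opening in per cent of the stroke, from 0 (shut) to 100 (fully open). In form: [{"xyz": [tx, ty, tz], "dr": [ax, ay, az], "claw": claw}, ...]. A call has 1 to 20 rows; each row is the pose to reach, as a shift and turn from the pose commanded when the call began, along the tool's axes at that moment; what a row does not reach only later rows make up. A row lasts 1/8 s, in which the tool goes at most 62.5 mm and 10.7 degrees, less where a joint would pass 70% of its speed; a pose out of reach is approached as far as the arm can. A call with a gripper value outside its range is refused whole. The fingers move at their own pace and stop on an object; "squeeze" is the grip in N (left out, the last holds). Time passes only in rows, so rows that repeat a pose let the fingers close. It gives the time, the measured TCP pose, the force and the opening at its end, in the units of the state.
- get_obs(): the state, without advancing time (a new reading comes with each control period).
- camera(name): name is "scene" or "top" or "wrist"; returns the picture (480x640x3 uint8, blue, green, red); there is no depth.
- camera_params(name): a dict with "intrinsics" (3x3 intrinsics, pixels), "position" and "attitude" of the camera in the world. Camera axes: x right, y down, z forward; pixel columns grow to the right and rows downward; lengths in mm; the calibration is good to about 2 mm. A picture is of the moment at which its call begins: read the wrist's pose just before it. camera_params takes no time and is no camera call; for the wrist camera it gives the pose at the moment of the call.
- hand_in(): hands the job in, once; it reports no verdict.
The state is a dict: "time": time; "qpos": joint angles; "joint_velocities": joint speeds; "tau": joint torques, N m; "tool_pos": TCP position; "tcp_rot": TCP orientation; "force": force on the tool from outside, world axes, zero at the start; "moment": the same for the moment, N m; "opening": opening from 0.0 (shut) to 1.0 (fully open).
Only numpy, scipy, OpenCV 4.12 (cv2) and the standard library are available. Lean on these libraries where they do the work, as an engineer would, in place of code of your own. Each camera call takes 0.05 s, during which the arm holds its last target. There are 200 camera calls.

TASK

The class is over and the shared hand tools lying on the table (awl, seam ripper, beading hook, tweezers, needle case: as many as are out) have to be sanitised. Switch the lamp off at the cabinet's rotary handle, press its button catch and steady the spring lid so that it rises slowly instead of flying open, and lay every one of those tools flat on the tray, none resting on another. Then shut the lid gently until the catch holds it and switch the lamp on again; keep the lamp off whenever the lid is open, and leave everything else on the table where it is.

Things in the scene. Friction and masses are not known exactly. Their poses are not given: they have to be found in the camera images.
- cabinet: UV sanitising cabinet, fixed; mm. Origin: tray centre at table height; x to its back, y left, z up. Grey open tray 185 (x) by 212 (y) outside, walls 4 thick, rim 51 high. In front of it (x -146.5 to -92.5) a control deck, top 58 high, with button (x -119.5, y 0) and rotary handle (x -119.5, y -62). The flat white lid, 185 by 212 by 8, covers the tray; shut, its top is 60 high.
- tray_floor (a point): Centre of the tray's flat inner floor, 14 mm above the table, 177 (x) by 204 (y); axes as the cabinet's. The walls rise 37 mm above it. As the lid shuts, a small hook of the lid comes down within 10 mm of the middle of the front wall, and the lamp tubes stay 19 mm above the floor.
- lid_hinge (a point): Middle of the lid's hinge line at the back of the tray: 92.5 mm behind the cabinet's origin (+x) and 52 mm high; the line runs along the cabinet's y.
- lamp_lid (a joint): Lid angle, rad: 0 shut, grows as its front rises, stop at 1.45. Lid 0.11 kg. Once the catch lets go a spring (0.13 N m net) throws it open, faster than 4 rad/s if left alone; the push fades as it rises, past 1.0 it goes on mildly by itself and stays up. It must be pushed shut: about 1 N at the front edge, and some 4 N over the last 10 mm until the hook snaps under the bolt.
- lid_front (a point): Middle of the lid's front edge on its upper face, 185 mm from the hinge line; a thin lip sticks out 6 mm further. Moves with the lid.
- catch_button (a joint): Travel of the button catch: 0 up, 0.008 fully down (m). Sprung: 1.9 N to start, 4.5 N fully down; it lets the lid go at about 0.0035 and must stay down until the lid's front has risen 3 mm, or the hook is caught again. As the lid is pushed shut the button dips by itself and comes back up when the hook has snapped in.
- button_top (a point): Centre of the button's flat top, a grey disc 26 mm across, pressed straight down. Unpressed it is 72 mm above the table, 12 above the top of the shut lid, and its centre is 27 mm in front of the lid's front edge: with the hand opened along the cabinet's x one finger can press it while the other stands just over the lid and holds it back.
- isolator (a joint): Angle of the lamp's rotary handle, rad: 0 off, 1.047 (60 degrees) on; seen from above it turns clockwise to switch on. A detent spring (about 0.08 N m) snaps it to the nearer end from the middle.
- isolator_grip (a point): Point on the rotary handle's upright axis, 82 mm above the table. The handle is an upright black bar 46 mm long and 12 thick, its top 93 mm above the table, on a round hub 34 across whose top is 67 mm high; this frame's y runs along the bar, x across it, z up. At off the bar lies along the cabinet's y. It turns with the handle.
- awl_grip (a point): Awl, 135 mm long: wooden handle 85 long, 15 wide and 15 high, with a thin steel point beyond its -y end. This point: middle of the part to grip, 8 mm above the table as it lies; y along the tool, x across it, z up. The tool reaches from y -93 to +43 mm. Absent in some runs.
- seam_ripper_grip (a point): Seam ripper, 115 mm long: plastic handle 75 long, 11 wide and 11 high, with a thin steel fork beyond its -y end. This point: middle of the part to grip, 6 mm above the table as it lies; y along the tool, x across it, z up. The tool reaches from y -78 to +38 mm. Absent in some runs.
- tambour_hook_grip (a point): Beading (tambour) hook, 141 mm long: plastic handle 105 long, 10 wide and 10 high, with a thin steel needle beyond its -y end. This point: middle of the part to grip, 5 mm above the table as it lies; y along the tool, x across it, z up. The tool reaches from y -88 to +53 mm. Absent in some runs.
- tweezers_grip (a point): Bent steel tweezers, 120 mm long, 12 wide and 9 high, about evenly along their length. This point: middle of the part to grip, 4 mm above the table as it lies; y along the tool, x across it, z up. The tool reaches from y -62 to +58 mm. Absent in some runs.
- needle_case_grip (a point): Turned wooden needle case, 78 mm long, 18 wide and 18 high, lying on its side. This point: middle of the part to grip, 9 mm above the table as it lies; y along the tool, x across it, z up. The tool reaches from y -39 to +39 mm. Absent in some runs.
- spool_white: Bystander: spool of white thread standing upright, 35 mm across, 58 high; origin at the centre of its underside.
- bead_wheel: Bystander: round clear bead box, 82 mm across, 17 high; origin at the centre of its underside.
- pin_tin: Bystander: flat round tin, 70 mm across, 23 high; origin at the centre of its underside.
- wax_cake: Bystander: round yellow cake of wax, 38 mm across, 13 high; origin at the centre of its underside.

How it is judged (in metres and radians):
On the way, in this order (a step that is already met when the one before it is completed fails the run):
1. the lamp is switched off (value of joint isolator below 0.1 rad), for 0.2 s.
2. the lid stands open (value of joint lamp_lid above 1.15 rad), for 0.2 s.
3. every tool lies flat in the tray, let go (x of awl_grip in the frame of tray_floor between -0.085 and 0.085 m and y of awl_grip in the frame of tray_floor between -0.1 and 0.1 m and z of awl_grip in the frame of tray_floor below 0.0115 m and angle between awl_grip's own y axis and vertical between 1.45 and 1.69 rad and x of seam_ripper_grip in the frame of tray_floor between -0.085 and 0.085 m and y of seam_ripper_grip in the frame of tray_floor between -0.1 and 0.1 m and z of each of seam_ripper_grip, tambour_hook_grip, tweezers_grip in the frame of tray_floor below 0.01 m and angle between seam_ripper_grip's own y axis and vertical between 1.45 and 1.69 rad and x of tambour_hook_grip in the frame of tray_floor between -0.085 and 0.085 m and y of tambour_hook_grip in the frame of tray_floor between -0.1 and 0.1 m and angle between tambour_hook_grip's own y axis and vertical between 1.45 and 1.69 rad and x of tweezers_grip in the frame of tray_floor between -0.085 and 0.085 m and y of tweezers_grip in the frame of tray_floor between -0.1 and 0.1 m and angle between tweezers_grip's own y axis and vertical between 1.45 and 1.69 rad and x of needle_case_grip in the frame of tray_floor between -0.085 and 0.085 m and y of needle_case_grip in the frame of tray_floor between -0.1 and 0.1 m and z of needle_case_grip in the frame of tray_floor below 0.013 m and angle between needle_case_grip's own y axis and vertical between 1.45 and 1.69 rad and value of joint lamp_lid above 1 rad and contact force between the fingers and anything else below 0.3 N), for 0.2 s.
4. the lid is shut and the catch holds it (value of joint lamp_lid below 0.02 rad and value of joint catch_button below 0.002 m), for 0.3 s.
5. the lamp is switched on (value of joint isolator above 0.95 rad), for 0.2 s.
At the end, for the whole second after the job is handed in: Every tool present lies level (within 0.12 rad) on the tray floor, inside the walls, none raised over 4 mm; the lid is shut (under 0.02 rad) with the button back up (under 2 mm), and the rotary handle is at on (over 0.95 rad) (all of step 4 and x of awl_grip in the frame of tray_floor between -0.085 and 0.085 m and y of awl_grip in the frame of tray_floor between -0.1 and 0.1 m and z of awl_grip in the frame of tray_floor below 0.0115 m and angle between awl_grip's own y axis and vertical between 1.45 and 1.69 rad and x of seam_ripper_grip in the frame of tray_floor between -0.085 and 0.085 m and y of seam_ripper_grip in the frame of tray_floor between -0.1 and 0.1 m and z of each of seam_ripper_grip, tambour_hook_grip, tweezers_grip in the frame of tray_floor below 0.01 m and angle between seam_ripper_grip's own y axis and vertical between 1.45 and 1.69 rad and x of tambour_hook_grip in the frame of tray_floor between -0.085 and 0.085 m and y of tambour_hook_grip in the frame of tray_floor between -0.1 and 0.1 m and angle between tambour_hook_grip's own y axis and vertical between 1.45 and 1.69 rad and x of tweezers_grip in the frame of tray_floor between -0.085 and 0.085 m and y of tweezers_grip in the frame of tray_floor between -0.1 and 0.1 m and angle between tweezers_grip's own y axis and vertical between 1.45 and 1.69 rad and x of needle_case_grip in the frame of tray_floor between -0.085 and 0.085 m and y of needle_case_grip in the frame of tray_floor between -0.1 and 0.1 m and z of needle_case_grip in the frame of tray_floor below 0.013 m and angle between needle_case_grip's own y axis and vertical between 1.45 and 1.69 rad and value of joint isolator above 0.95 rad); the robot touches nothing.
It fails at once if the lid flies open or is slammed (faster than 4 rad/s) (velocity of joint lamp_lid above 4 rad/s or (velocity of joint lamp_lid below -4 rad/s and value of joint lamp_lid above 0.1 rad)).
It fails at once if the lamp is on while the lid is open (value of joint lamp_lid above 0.1 rad and value of joint isolator above 0.3 rad).
It fails at once if a bystander (white spool, round bead box, pin tin, wax cake) is moved more than 3 cm (distance of any of spool_white, bead_wheel, pin_tin, wax_cake from where it was at the start of the episode above 0.03 m).
Of awl, seam_ripper, tambour_hook, tweezers, needle_case only 3 to 4 are there at a start; the rules pass over those that are not, and their reading is None.
At some moment in a run one of awl, seam_ripper, tambour_hook, tweezers, needle_case may be knocked a few centimetres aside while the robot is not near it.
Once in a run the grip may slacken for a moment while it holds something.
It also fails if it takes over 210 s, if anything falls off the work surface, if the arm or the gripper's body presses on something with over 40 N, if the wrist force passes 120 N, or if a joint passes its speed limit or range.

## Working session

There is one attempt and no reset: what is moved stays moved. The work goes in short steps, Python scripts to look and compute and a tool call to move; the robot and the scene stay as the last step left them, time stands still between calls to the robot, and variables do not carry over. Pictures are saved under pics/ and viewed, about 12 in all and at most 16, crops included, and the job is handed in when it is done.

Besides the shell and the picture viewer there is one more tool, called after "Request:" as name([rows], argument=value, ...), one row to a line, values as JSON. send_rows: Moves the arm, as the interface text tells. Its arguments: {"type":"object","properties":{"series":{"type":"array","items":{"type":"object","properties":{"xyz":{"type":"array","items":{"type":"number"}},"dr":{"type":"array","items":{"type":"number"}},"claw":{"type":"number"}}}},"squeeze":{"type":"number"}},"required":["series"]}

```bash
ls; mkdir -p pics; python3 - <<'E'
from workcell import *
import cv2,numpy as np
np.set_printoptions(precision=4,suppress=True)
o=get_obs();print(o['time'],o['tool_pos'],o['tcp_rot'],o['opening'],tip_reach)
for n in('top','scene'):
    p=camera_params(n);print(n,p['intrinsics'],p['position'],p['attitude'])
    cv2.imwrite(f'pics/{n}0.png',camera(n))
E
```

```text
pics
0.0 [ 288.3885 -609.6811  252.2452] [[ 0.904   0.4276 -0.0009]
 [ 0.4276 -0.904   0.0017]
 [-0.0001 -0.002  -1.    ]] 1.003581692058734 22.0
top [[559.5666   0.     320.1988]
 [  0.     559.5666 238.0691]
 [  0.       0.       1.    ]] [ 390.6155   69.4213 1418.098 ] [[ 0.0211 -0.998   0.0595]
 [-0.9997 -0.0216 -0.0077]
 [ 0.009  -0.0593 -0.9982]]
scene [[489.7122   0.     327.0126]
 [  0.     489.7122 237.766 ]
 [  0.       0.       1.    ]] [-169.8661  394.7248  917.6478] [[-0.4728 -0.6614  0.5822]
 [-0.8812  0.36   -0.3066]
 [-0.0068 -0.658  -0.753 ]]
```

View pics/top0.png

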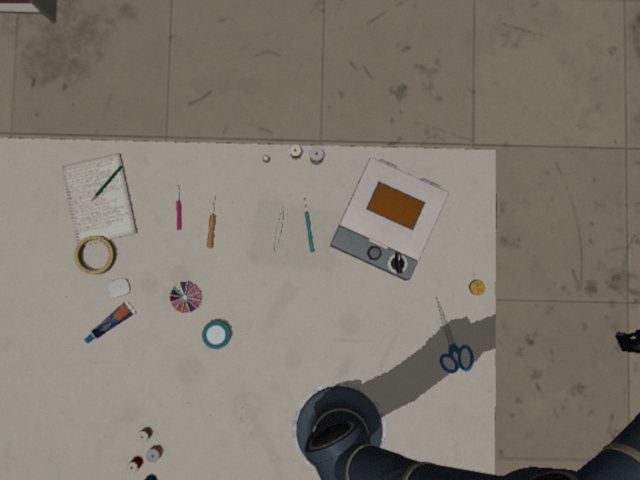

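View pics/scene0.png

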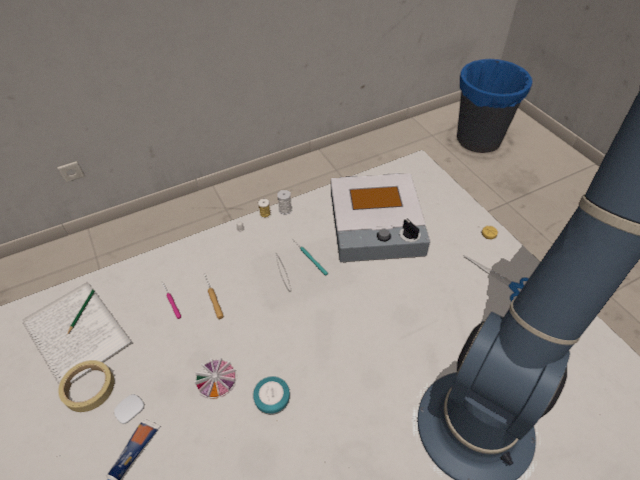

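The top view shows four tools: a magenta seam ripper (179,215), an orange awl (212,228), tweezers (279,230) and a teal hook (309,230). There is no needle case. The cabinet is at about (390,215), with its deck toward the robot and the handle at (398,262).

```bash
cat > h.py <<'E'
from workcell import *
import cv2,numpy as np
np.set_printoptions(precision=4,suppress=True)
def ray(P,uv,z):
    uv=np.atleast_2d(np.asarray(uv,float));K=P['intrinsics'];R=np.array(P['attitude']);c=np.array(P['position'])
    d=np.c_[(uv[:,0]-K[0][2])/K[0][0],(uv[:,1]-K[1][2])/K[1][1],np.ones(len(uv))]@R.T
    return c+d*((z-c[2])/d[:,2])[:,None]
def proj(P,X):
    X=np.atleast_2d(X);K=np.array(P['intrinsics']);q=(X-np.array(P['position']))@np.array(P['attitude']);q=q@K.T
    return q[:,:2]/q[:,2:]
E
python3 - <<'E'
from h import *
P=camera_params('top');im=cv2.imread('pics/top0.png');h=cv2.cvtColor(im,cv2.COLOR_BGR2HSV)
print('px',[ (n,im[y,x],h[y,x]) for n,x,y in(('deck',360,245),('lid',360,200),('table',250,350),('tee',310,240),('mag',179,215),('awl',211,235),('twz',282,215))])
def blob(m,box):
    x0,y0,x1,y1=box;M=np.zeros_like(m);M[y0:y1,x0:x1]=m[y0:y1,x0:x1]
    return M
def info(M,z,n):
    ys,xs=np.nonzero(M);X=ray(P,np.c_[xs,ys],z)[:,:2];r=cv2.minAreaRect(X.astype(np.float32));print(n,len(xs),'rect',np.round(r[0],1),np.round(r[1],1),r[2]);print(np.round(cv2.boxPoints(r),1).tolist())
S=h[...,1];V=h[...,2]
info(blob(((h[...,0]>85)&(h[...,0]<120)&(S>35)&(V<170)).astype(np.uint8),(325,220,425,285)),58,'deck')
info(blob((S>110).astype(np.uint8),(300,195,320,256)),5,'teal')
info(blob((S>110).astype(np.uint8),(170,195,190,235)),5.5,'mag')
info(blob((S>90).astype(np.uint8),(203,205,222,252)),7.5,'awl')
cv2.imwrite('pics/c1.png',np.vstack([cv2.resize(im[150:290,320:460],(560,560),interpolation=2)]))
c=cv2.resize(im[175:260,160:330],None,fx=4.6,fy=4.6,interpolation=2);cv2.imwrite('pics/c2.png',c)
E
```

```text
px [('deck', array([97, 98, 94], dtype=uint8), array([83, 10, 98], dtype=uint8)), ('lid', array([148, 154, 158], dtype=uint8), array([ 18,  16, 158], dtype=uint8)), ('table', array([142, 152, 158], dtype=uint8), array([ 19,  26, 158], dtype=uint8)), ('tee', array([92, 99, 42], dtype=uint8), array([ 86, 147,  99], dtype=uint8)), ('mag', array([ 68,  31, 115], dtype=uint8), array([167, 186, 115], dtype=uint8)), ('awl', array([ 50,  90, 125], dtype=uint8), array([ 16, 153, 125], dtype=uint8)), ('twz', array([127, 136, 140], dtype=uint8), array([ 21,  24, 140], dtype=uint8))]
deck 9 rect [ 414.6 -131.5] [23.9 15.9] 24.842578887939453
[[400.3999938964844, -129.3000030517578], [407.1000061035156, -143.6999969482422], [428.70001220703125, -133.6999969482422], [422.1000061035156, -119.30000305175781]]
teal 88 rect [492.2  87.4] [97.6  5.8] 9.030524253845215
[[443.5, 82.5999984741211], [444.3999938964844, 76.9000015258789], [540.7999877929688, 92.19999694824219], [539.9000244140625, 97.9000015258789]]
mag 101 rect [526.8 418.1] [68.7  7.6] 2.078572988510132
[[492.29998779296875, 420.70001220703125], [492.6000061035156, 413.1000061035156], [561.2000122070312, 415.6000061035156], [561.0, 423.20001220703125]]
awl 165 rect [486.8 335. ] [13.2 81.6] 86.68147277832031
[[445.6000061035156, 330.79998779296875], [527.0999755859375, 326.0], [527.9000244140625, 339.20001220703125], [446.3999938964844, 344.0]]
```

View pics/c1.png

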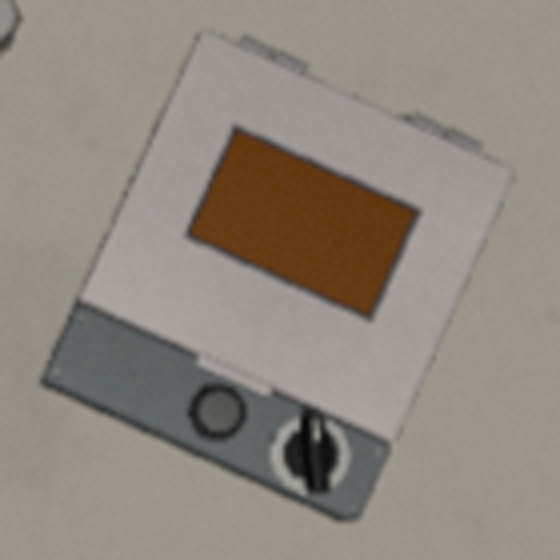

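View pics/c2.png

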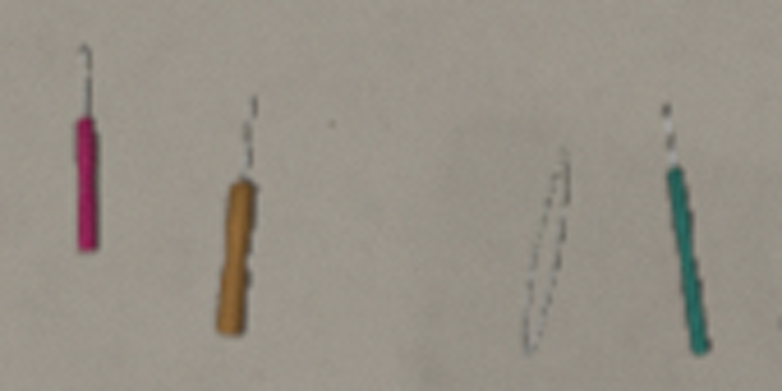

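```bash
python3 - <<'E'
from h import *
P=camera_params('top')
px=lambda a:np.array(a,float)/4+[320,150]-0.4
c=ray(P,px([[200,32],[513,173],[80,303],[388,445]]),60)[:,:2]
BL,BR,FL,FR=c
xd=(BL-FL+BR-FR);print('lens',np.linalg.norm(BL-FL),np.linalg.norm(BR-FR),np.linalg.norm(BL-BR),np.linalg.norm(FL-FR))
yd=(BL-BR+FL-FR);a1=np.arctan2(xd[1],xd[0]);a2=np.arctan2(-yd[0],yd[1]);print('yaw',a1,a2)
o=c.mean(0);print('origin',o)
a=(a1+a2)/2;R=np.array([[np.cos(a),-np.sin(a)],[np.sin(a),np.cos(a)]])
b=ray(P,px([[218,411]]),72)[0,:2];print('button',b,(b-o)@R, 'pred',o+R@[-119.5,0])
print('deck FL',(ray(P,px([[43,382]]),58)[0,:2]-o)@R)
e=ray(P,px([[308,408],[318,490]]),93)[:,:2];print('bar',((e-o)@R), e.mean(0),'pred',o+R@[-119.5,-62])
d=(e[0]-e[1])@R;print('bar ang from y',np.arctan2(d[0],d[1]))
E
```

```text
lens 182.52843966821885 183.89929529132536 210.06885608426708 205.9342369454099
yaw -0.4076232671065342 -0.4083264610203657
origin [ 546.4832 -118.3449]
button [439.1905 -71.5055] [-117.0704    0.4266] pred [436.791  -70.9331]
deck FL [-144.3031  103.4235]
bar [[ -94.7771  -45.6906]
 [-136.6091  -70.9132]] [ 417.1541 -125.9603] pred [ 412.1924 -127.8445]
bar ang from y 1.0282105461057636
```

```bash
cat >> h.py <<'E'
A=-0.408;O=np.array([547.5,-118.])
RC=np.array([[np.cos(A),-np.sin(A)],[np.sin(A),np.cos(A)]])
def cab(x,y): return O+RC@np.array([x,y])
def go(x,y,z,psi=None,say=True):
    o=get_obs();R=np.array(o['tcp_rot']);d=R.T@(np.array([x,y,z])-np.array(o['tool_pos']))/10
    if psi is None: dr=np.zeros(3)
    else:
        c,s=np.cos(psi),np.sin(psi);Rt=np.array([[c,s,0],[s,-c,0],[0,0,-1.]])
        dr=cv2.Rodrigues(R.T@Rt)[0].ravel()
    print('xyz',np.round(d,2).tolist(),'dr',np.round(dr,3).tolist());return d,dr
def st():
    o=get_obs();R=np.array(o['tcp_rot']);print('t',round(o['time'],2),'pos',np.round(o['tool_pos'],1),'psi',round(float(np.arctan2(R[1,0],R[0,0])),3),'q',np.round(o['qpos'],2),'F',np.round(o['force'],1),'op',round(o['opening'],3))
E
python3 -c "
from h import *
print(cab(-119.5,-62));go(*cab(-119.5,-62),190,.116)"
```

```text
[ 413.209  -127.4963]
xyz [31.9, -38.25, 6.3] dr [-0.002, 0.0, 0.326]
```

Request:
send_rows([
  {"xyz": [31.9, -38.25, 6.3], "dr": [0, 0, 0.326], "claw": 50},
  {"xyz": [31.9, -38.25, 6.3], "dr": [0, 0, 0.326], "claw": 50},
  {"xyz": [31.9, -38.25, 6.3], "dr": [0, 0, 0.326], "claw": 50},
  {"xyz": [31.9, -38.25, 6.3], "dr": [0, 0, 0.326], "claw": 50},
  {"xyz": [31.9, -38.25, 6.3], "dr": [0, 0, 0.326], "claw": 50},
  {"xyz": [31.9, -38.25, 6.3], "dr": [0, 0, 0.326], "claw": 50},
  {"xyz": [31.9, -38.25, 6.3], "dr": [0, 0, 0.326], "claw": 50},
  {"xyz": [31.9, -38.25, 6.3], "dr": [0, 0, 0.326], "claw": 50},
  {"xyz": [31.9, -38.25, 6.3], "dr": [0, 0, 0.326], "claw": 50},
  {"xyz": [31.9, -38.25, 6.3], "dr": [0, 0, 0.326], "claw": 50},
  {"xyz": [31.9, -38.25, 6.3], "dr": [0, 0, 0.326], "claw": 50},
  {"xyz": [31.9, -38.25, 6.3], "dr": [0, 0, 0.326], "claw": 50},
])

```text
time: 1.6
tool_pos: [413.2, -129.4, 190.3]
tcp_rot: [[0.994, 0.113, 0.0], [0.113, -0.994, -0.0], [0.0, 0.0, -1.0]]
force: [0.3, 0.6, 0.0]
opening: 0.503
```

```bash
python3 - <<'E'
from h import *
st();P=camera_params('wrist');im=camera('wrist');print(P['intrinsics'],P['position'],P['attitude'],tip_reach)
q={n:proj(P,[*cab(x,y),z])[0] for n,x,y,z in(('hub',-119.5,-62,93),('btn',-119.5,0,72),('lidFR',-92.5,-106,60),('lidFL',-92.5,106,60))};print(q)
v=im.copy()
for p in q.values(): cv2.drawMarker(v,tuple(int(t) for t in p),(0,0,255),0,12)
cv2.imwrite('pics/w1.png',v);cv2.imwrite('pics/w1r.png',im)
E
```

```text
t 1.6 pos [ 413.2 -129.4  190.3] psi 0.113 q [ 0.43  0.16 -0.25  2.14  0.05  0.85 -1.31] F [0.3 0.6 0. ] op 0.503
[[393.6805   0.     326.9282]
 [  0.     393.6805 237.1376]
 [  0.       0.       1.    ]] [ 485.029  -121.0548  312.4285] [[ 0.1135 -0.9523 -0.2834]
 [-0.9935 -0.1088 -0.0323]
 [-0.0001  0.2852 -0.9585]] 22.0
{'hub': array([323.9857, 248.225 ]), 'btn': array([236.7537, 189.8304]), 'lidFR': array([401.8562, 230.6356]), 'lidFL': array([99.6419, 57.9208])}
```

View pics/w1.png

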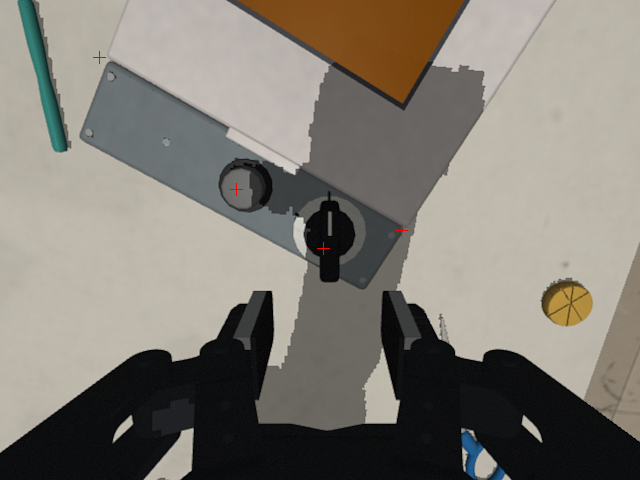

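```bash
python3 - <<'E'
from h import *
P=camera_params('wrist')
for n,uv,z,t in(('bar',(330,244),93,(-119.5,-62)),('btn',(242.5,187),72,(-119.5,0)),('FL',(110,61),60,(-92.5,106)),('FR',(403,228),60,(-92.5,-106)),('dFL',(80,135),58,(-146.5,106)),('dFR',(364,289),58,(-146.5,-106))):
    w=ray(P,[uv],z)[0,:2];print(n,w,w-cab(*t),(w-cab(*t))@RC)
E
```

```text
bar [ 416.2383 -130.4702] [ 3.0293 -2.9739] [ 3.9607 -1.5279]
btn [439.9845 -73.7633] [ 2.1755 -3.1778] [ 3.2578 -2.0538]
FL [503.6425  10.284 ] [-1.0083 -5.7168] [ 1.3427 -5.6476]
FR [ 422.4863 -178.813 ] [ 1.9516 -0.2155] [1.8769 0.5766]
dFL [458.5102  31.7859] [ 3.4269 -5.6406] [ 5.3836 -3.8179]
dFR [ 375.0811 -159.5619] [ 4.1139 -2.3903] [ 4.7246 -0.5618]
```

Request:
send_rows([
  {"xyz": [0.22, 0.09, 5], "claw": 45},
  {"xyz": [0.22, 0.09, 9.7], "claw": 45},
  {"xyz": [0.22, 0.09, 9.7], "claw": 45},
  {"xyz": [0.22, 0.09, 9.7], "claw": 45},
  {"xyz": [0.22, 0.09, 9.7], "claw": 5},
  {"xyz": [0.22, 0.09, 9.7], "claw": 5},
  {"xyz": [0.22, 0.09, 9.7], "claw": 5},
  {"xyz": [0.22, 0.09, 9.7], "claw": 5},
  {"xyz": [0.22, 0.09, 9.7], "claw": 5},
], squeeze=30)

```text
$.series[0]: bad value
```

Request:
send_rows([
  {"xyz": [0.22, 0.09, 5], "dr": [0, 0, 0], "claw": 45},
  {"xyz": [0.22, 0.09, 9.7], "dr": [0, 0, 0], "claw": 45},
  {"xyz": [0.22, 0.09, 9.7], "dr": [0, 0, 0], "claw": 45},
  {"xyz": [0.22, 0.09, 9.7], "dr": [0, 0, 0], "claw": 45},
  {"xyz": [0.22, 0.09, 9.7], "dr": [0, 0, 0], "claw": 5},
  {"xyz": [0.22, 0.09, 9.7], "dr": [0, 0, 0], "claw": 5},
  {"xyz": [0.22, 0.09, 9.7], "dr": [0, 0, 0], "claw": 5},
  {"xyz": [0.22, 0.09, 9.7], "dr": [0, 0, 0], "claw": 5},
  {"xyz": [0.22, 0.09, 9.7], "dr": [0, 0, 0], "claw": 5},
], squeeze=30)

```text
time: 2.78
tool_pos: [417.2, -130.1, 95.2]
tcp_rot: [[0.993, 0.114, 0.004], [0.114, -0.993, -0.002], [0.004, 0.003, -1.0]]
force: [-1.4, -3.8, 7.9]
opening: 0.132
```

Request:
send_rows([
  {"xyz": [0, 0, 0], "dr": [0, 0, -0.15], "claw": 5},
  {"xyz": [0, 0, 0], "dr": [0, 0, -0.3], "claw": 5},
  {"xyz": [0, 0, 0], "dr": [0, 0, -0.45], "claw": 5},
  {"xyz": [0, 0, 0], "dr": [0, 0, -0.6], "claw": 5},
  {"xyz": [0, 0, 0], "dr": [0, 0, -0.75], "claw": 5},
  {"xyz": [0, 0, 0], "dr": [0, 0, -0.9], "claw": 5},
  {"xyz": [0, 0, 0], "dr": [0, 0, -1.04], "claw": 5},
  {"xyz": [0, 0, 0], "dr": [0, 0, -1.06], "claw": 5},
  {"xyz": [0, 0, 0], "dr": [0, 0, -1.06], "claw": 5},
  {"xyz": [0, 0, 0], "dr": [0, 0, -1.06], "claw": 5},
])

```text
time: 4.03
tool_pos: [415.7, -128.9, 95.0]
tcp_rot: [[0.386, 0.922, -0.0], [0.922, -0.386, -0.001], [-0.001, 0.001, -1.0]]
force: [-4.5, 0.3, 15.1]
opening: 0.127
```

Request:
send_rows([
  {"xyz": [0, 0, 0], "dr": [0, 0, -0.01], "claw": 40},
  {"xyz": [0, 0, 0], "dr": [0, 0, -0.01], "claw": 40},
  {"xyz": [0, 0, 0], "dr": [0, 0, -0.01], "claw": 40},
  {"xyz": [0, 0, -5], "dr": [0, 0, 0], "claw": 40},
  {"xyz": [0, 0, -8], "dr": [0, 0, 0], "claw": 40},
  {"xyz": [0, 0, -8], "dr": [0, 0, 0], "claw": 40},
  {"xyz": [0, 0, -8], "dr": [0, 0, 0], "claw": 40},
])

```text
time: 4.9
tool_pos: [415.1, -128.6, 172.6]
tcp_rot: [[0.385, 0.923, -0.001], [0.923, -0.385, 0.0], [-0.0, -0.001, -1.0]]
force: [-0.2, -0.2, 0.8]
opening: 0.402
```

```bash
sed -i 's/^A=.*/A=-0.408;O=np.array([550.,-120.5])/' h.py; python3 - <<'E'
from h import *
st();P=camera_params('wrist');im=camera('wrist')
v=im.copy()
for x,y,z in((-119.5,-62,93),(-119.5,0,72),(-92.5,-106,60),(-92.5,106,60)):
    p=proj(P,[*cab(x,y),z])[0];print(p);cv2.drawMarker(v,tuple(int(t) for t in p),(0,0,255),0,12)
cv2.imwrite('pics/w2.png',v)
E
```

```text
t 4.9 pos [ 415.1 -128.6  172.6] psi 1.176 q [ 0.69  0.22 -0.55  2.14  0.16  0.82 -0.35] F [-0.2 -0.2  0.8] op 0.402
[329.6703 261.102 ]
[331.2167 142.0297]
[369.4445 307.4076]
[388.1793 -74.9233]
```

View pics/w2.png

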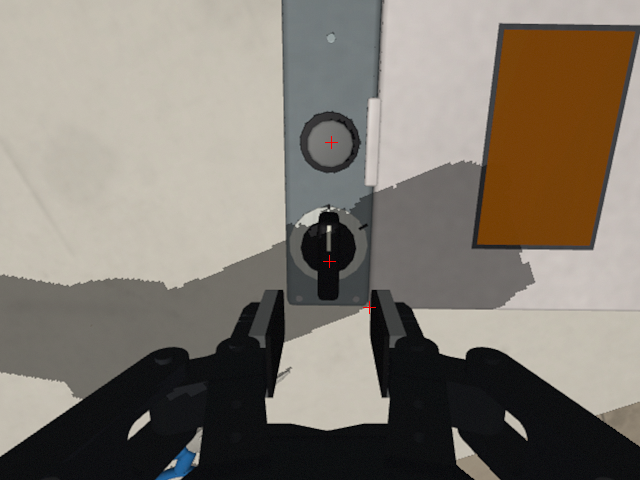

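```bash
python3 -c "
from h import *
go(*cab(-97.5,0),108,1.163)"
```

```text
xyz [6.07, 2.43, 6.42] dr [-0.002, 0.0, 0.013]
```

Request:
send_rows([
  {"xyz": [6.1, 2.4, 1], "dr": [0, 0, 0.013], "claw": 40},
  {"xyz": [6.1, 2.4, 4], "dr": [0, 0, 0.013], "claw": 40},
  {"xyz": [6.1, 2.4, 6.4], "dr": [0, 0, 0.013], "claw": 40},
  {"xyz": [6.1, 2.4, 6.4], "dr": [0, 0, 0.013], "claw": 40},
  {"xyz": [6.1, 2.4, 6.4], "dr": [0, 0, 0.013], "claw": 40},
])

```text
time: 5.58
tool_pos: [461.5, -81.5, 109.4]
tcp_rot: [[0.397, 0.918, -0.0], [0.918, -0.397, 0.0], [0.0, -0.0, -1.0]]
force: [1.0, 0.2, 0.5]
opening: 0.398
```

Request:
send_rows([
  {"xyz": [0, 0, 0.3], "dr": [0, 0, 0], "claw": 40},
  {"xyz": [0, 0, 0.6], "dr": [0, 0, 0], "claw": 40},
  {"xyz": [0, 0, 0.9], "dr": [0, 0, 0], "claw": 40},
  {"xyz": [0, 0, 0.9], "dr": [0, 0, 0], "claw": 40},
])

```text
time: 6.08
tool_pos: [461.2, -81.6, 100.2]
tcp_rot: [[0.397, 0.918, -0.0], [0.918, -0.397, -0.0], [-0.0, -0.0, -1.0]]
force: [0.6, 0.2, 0.2]
opening: 0.401
```

Request:
send_rows([
  {"xyz": [0, 0, 0.3], "dr": [0, 0, 0], "claw": 40},
  {"xyz": [0, 0, 0.6], "dr": [0, 0, 0], "claw": 40},
  {"xyz": [0, 0, 0.6], "dr": [0, 0, 0], "claw": 40},
])

```text
time: 6.45
tool_pos: [461.2, -81.6, 94.0]
tcp_rot: [[0.397, 0.918, -0.001], [0.918, -0.397, 0.0], [-0.0, -0.001, -1.0]]
force: [-0.5, 0.2, 0.1]
opening: 0.401
```

Request:
send_rows([
  {"xyz": [0, 0, 0.2], "dr": [0, 0, 0], "claw": 40},
  {"xyz": [0, 0, 0.2], "dr": [0, 0, 0], "claw": 40},
])

```text
time: 6.7
tool_pos: [461.5, -81.5, 92.4]
tcp_rot: [[0.397, 0.918, 0.0], [0.918, -0.397, -0.0], [0.0, 0.0, -1.0]]
force: [-0.0, -0.2, 2.2]
opening: 0.405
```

Request:
send_rows([
  {"xyz": [0, 0, 0.2], "dr": [0, 0, 0], "claw": 40},
  {"xyz": [0, 0, 0.4], "dr": [0, 0, 0], "claw": 40},
  {"xyz": [0, 0, 0.55], "dr": [0, 0, 0], "claw": 40},
  {"xyz": [0, 0, 0.55], "dr": [0, 0, 0], "claw": 40},
  {"xyz": [0, 0, 0.55], "dr": [0, 0, 0], "claw": 40},
])

```text
time: 7.32
tool_pos: [461.5, -81.6, 87.0]
tcp_rot: [[0.397, 0.918, 0.0], [0.918, -0.397, -0.0], [0.0, 0.0, -1.0]]
force: [0.3, 0.4, 5.4]
opening: 0.402
```

```bash
python3 - <<'E'
from h import *
st();im=camera('wrist');s=camera('scene');cv2.imwrite('pics/w3.png',np.hstack([im[0:420,200:600],cv2.resize(s[150:290,300:440],(400,420))]))
# follow trajectory: tip inner contact r=173 on lid top
for th in np.arange(0.05,1.46,.1):
    x=92.5-173*np.cos(th)+8*np.sin(th);z=52+173*np.sin(th)+8*np.cos(th)
    print(round(th,2),round(x+80.5,1),round(z-60,1))
E
```

```text
t 7.33 pos [461.5 -81.6  87. ] psi 1.163 q [ 0.5   0.42 -0.5   2.14  0.33  0.65 -0.64] F [0.3 0.4 5.4] op 0.402
0.05 0.6 8.6
0.15 3.1 25.8
0.25 7.4 42.6
0.35 13.2 58.8
0.45 20.7 74.5
0.55 29.7 89.2
0.65 40.1 103.1
0.75 51.9 115.8
0.85 64.8 127.3
0.95 78.9 137.4
1.05 93.9 146.0
1.15 109.6 153.2
1.25 126.0 158.7
1.35 142.9 162.6
1.45 160.1 164.7
```

View pics/w3.png

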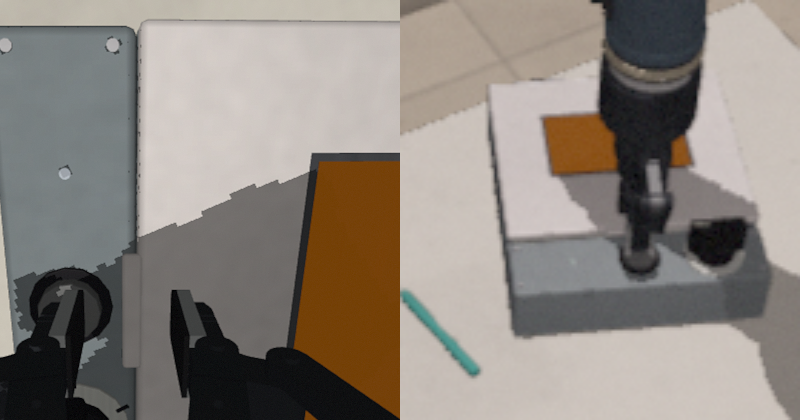

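Request:
send_rows([
  {"xyz": [0, 0.06, -0.36], "dr": [0, 0, 0], "claw": 40},
  {"xyz": [0, 0.17, -1.2], "dr": [0, 0, 0], "claw": 40},
  {"xyz": [0, 0.31, -2.08], "dr": [0, 0, 0], "claw": 40},
  {"xyz": [0, 0.5, -2.93], "dr": [0, 0, 0], "claw": 40},
  {"xyz": [0, 0.74, -3.76], "dr": [0, 0, 0], "claw": 40},
  {"xyz": [0, 1.02, -4.57], "dr": [0, 0, 0], "claw": 40},
  {"xyz": [0, 1.32, -5.38], "dr": [0, 0, 0], "claw": 40},
  {"xyz": [0, 1.68, -6.17], "dr": [0, 0, 0], "claw": 40},
  {"xyz": [0, 2.07, -6.95], "dr": [0, 0, 0], "claw": 40},
  {"xyz": [0, 2.5, -7.7], "dr": [0, 0, 0], "claw": 40},
  {"xyz": [0, 2.97, -8.42], "dr": [0, 0, 0], "claw": 40},
  {"xyz": [0, 3.48, -9.12], "dr": [0, 0, 0], "claw": 40},
  {"xyz": [0, 4.01, -9.81], "dr": [0, 0, 0], "claw": 40},
])

```text
time: 9.05
tool_pos: [498.5, -97.6, 185.4]
tcp_rot: [[0.397, 0.918, 0.0], [0.918, -0.397, -0.0], [0.0, 0.0, -1.0]]
force: [0.1, 0.0, 0.0]
opening: 0.399
```

```bash
python3 - <<'E'
from h import *
st();im=camera('wrist');s=camera('scene');cv2.imwrite('pics/w4.png',np.hstack([im[0:420,200:600],cv2.resize(s[100:300,280:480],(400,420))]))
E
```

```text
t 9.05 pos [498.5 -97.6 185.4] psi 1.163 q [ 0.57  0.33 -0.56  1.97  0.22  0.9  -0.51] F [0.1 0.  0. ] op 0.399
```

View pics/w4.png

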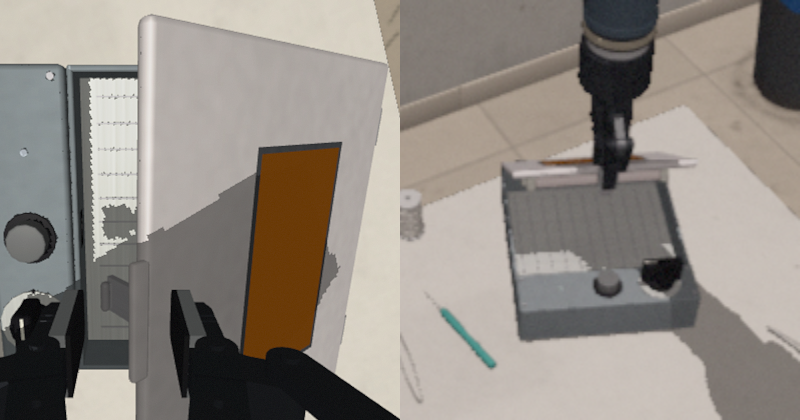

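Request:
send_rows([
  {"xyz": [0, 0.57, -0.65], "dr": [0, 0, 0], "claw": 40},
  {"xyz": [0, 1.18, -1.27], "dr": [0, 0, 0], "claw": 40},
  {"xyz": [0, 1.81, -1.86], "dr": [0, 0, 0], "claw": 40},
  {"xyz": [0, 2.47, -2.42], "dr": [0, 0, 0], "claw": 40},
  {"xyz": [0, 3.16, -2.94], "dr": [0, 0, 0], "claw": 40},
  {"xyz": [0, 3.88, -3.43], "dr": [0, 0, 0], "claw": 40},
  {"xyz": [0, 4.61, -3.88], "dr": [0, 0, 0], "claw": 40},
  {"xyz": [0, 5.38, -4.29], "dr": [0, 0, 0], "claw": 40},
  {"xyz": [0, 6.15, -4.67], "dr": [0, 0, 0], "claw": 40},
  {"xyz": [0, 6.95, -5.01], "dr": [0, 0, 0], "claw": 40},
  {"xyz": [0, 7.77, -5.3], "dr": [0, 0, 0], "claw": 40},
  {"xyz": [0, 8.59, -5.56], "dr": [0, 0, 0], "claw": 40},
  {"xyz": [0, 9.43, -5.77], "dr": [0, 0, 0], "claw": 40},
  {"xyz": [0, 10.28, -5.95], "dr": [0, 0, 0], "claw": 40},
  {"xyz": [0, 11.1, -6.05], "dr": [0, 0, 0], "claw": 40},
  {"xyz": [0, 11.1, -6.05], "dr": [0, 0, 0], "claw": 40},
  {"xyz": [0, 11.1, -6.05], "dr": [0, 0, 0], "claw": 40},
])

```text
time: 11.28
tool_pos: [599.9, -141.4, 245.2]
tcp_rot: [[0.397, 0.918, -0.001], [0.918, -0.397, 0.0], [-0.0, -0.001, -1.0]]
force: [0.2, -0.0, 0.2]
opening: 0.399
```

Request:
send_rows([
  {"xyz": [0, 0, -5], "dr": [0, 0, 0], "claw": 40},
  {"xyz": [0, 0, -9], "dr": [0, 0, 0], "claw": 40},
  {"xyz": [0, 0, -9], "dr": [0, 0, 0], "claw": 40},
])

```text
time: 11.65
tool_pos: [601.5, -141.1, 339.4]
tcp_rot: [[0.397, 0.918, 0.007], [0.918, -0.397, -0.002], [0.001, 0.007, -1.0]]
force: [-0.4, 0.3, 0.0]
opening: 0.404
```

```bash
python3 - <<'E'
from h import *
st();t=camera('top');s=camera('scene');cv2.imwrite('pics/top5.png',t);cv2.imwrite('pics/w5.png',np.hstack([cv2.resize(t[140:300,160:420],(520,320)),cv2.resize(s[100:300,300:475],(280,320))]))
E
```

```text
t 11.65 pos [ 601.5 -141.1  339.4] psi 1.163 q [ 0.56  0.36 -0.54  1.54  0.19  1.28 -0.41] F [-0.4  0.3  0. ] op 0.404
```

View pics/w5.png

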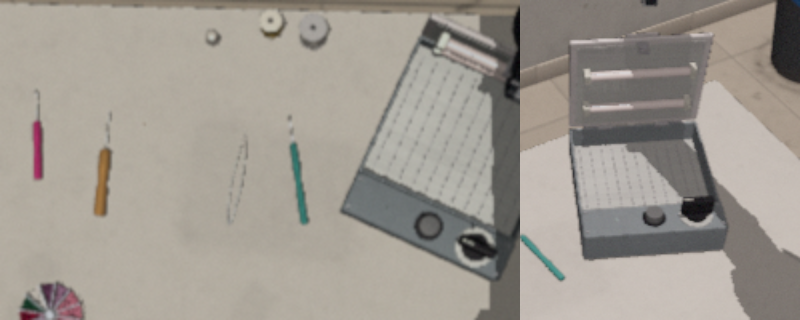

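```bash
python3 - <<'E'
from h import *
go(475,87,220,3.3)
P=camera_params('top');im=cv2.imread('pics/top5.png');h=cv2.cvtColor(im,cv2.COLOR_BGR2HSV)
for n,b in(('teal',(300,195,320,256)),('mag',(170,195,190,235)),('awl',(203,205,222,252))):
    M=np.zeros((480,640),bool);x0,y0,x1,y1=b;M[y0:y1,x0:x1]=(h[...,1]>95)[y0:y1,x0:x1];ys,xs=np.nonzero(M);print(n,ray(P,np.c_[xs,ys],5).mean(0))
E
```

```text
xyz [16.03, -20.5, 11.52] dr [-0.001, 0.0, -2.137]
teal [490.0574  87.1486   5.    ]
mag [525.5196 418.4964   5.    ]
awl [487.2847 335.4576   5.    ]
```

Request:
send_rows([
  {"xyz": [16, -20.5, 2], "dr": [0, 0, -2.137], "claw": 40},
  {"xyz": [16, -20.5, 2], "dr": [0, 0, -2.137], "claw": 40},
  {"xyz": [16, -20.5, 2], "dr": [0, 0, -2.137], "claw": 40},
  {"xyz": [16, -20.5, 2], "dr": [0, 0, -2.137], "claw": 40},
  {"xyz": [16, -20.5, 11.5], "dr": [0, 0, -2.137], "claw": 40},
  {"xyz": [16, -20.5, 11.5], "dr": [0, 0, -2.137], "claw": 40},
  {"xyz": [16, -20.5, 11.5], "dr": [0, 0, -2.137], "claw": 40},
  {"xyz": [16, -20.5, 11.5], "dr": [0, 0, -2.137], "claw": 40},
  {"xyz": [16, -20.5, 11.5], "dr": [0, 0, -2.137], "claw": 40},
  {"xyz": [16, -20.5, 11.5], "dr": [0, 0, -2.137], "claw": 40},
  {"xyz": [16, -20.5, 11.5], "dr": [0, 0, -2.137], "claw": 40},
  {"xyz": [16, -20.5, 11.5], "dr": [0, 0, -2.137], "claw": 40},
  {"xyz": [16, -20.5, 11.5], "dr": [0, 0, -2.137], "claw": 40},
  {"xyz": [16, -20.5, 11.5], "dr": [0, 0, -2.137], "claw": 40},
])

```text
time: 13.5
tool_pos: [474.8, 86.4, 219.7]
tcp_rot: [[-0.988, -0.157, -0.001], [-0.157, 0.988, -0.0], [0.001, -0.0, -1.0]]
force: [-0.2, -0.3, 0.0]
opening: 0.399
```

```bash
cat >> h.py <<'E'
def tool(im,P,hue,z,near,smin=90,rad=90):
    h=cv2.cvtColor(im,cv2.COLOR_BGR2HSV);dh=np.abs(h[...,0].astype(int)-hue);dh=np.minimum(dh,180-dh)
    m=((dh<9)&(h[...,1]>smin)).astype(np.uint8);m=cv2.morphologyEx(m,cv2.MORPH_CLOSE,np.ones((5,5)))
    n,L,s,c=cv2.connectedComponentsWithStats(m);best=None
    for i in range(1,n):
        if s[i,4]<60: continue
        ys,xs=np.nonzero(L==i);X=ray(P,np.c_[xs,ys],z)[:,:2].astype(np.float32);r=cv2.minAreaRect(X);b=cv2.boxPoints(r)
        e=max((b[1]-b[0],b[2]-b[1]),key=np.linalg.norm);a=np.arctan2(e[1],e[0]);a=(a+np.pi/2)%np.pi-np.pi/2
        print('blob',np.round(r[0],1),np.round(sorted(r[1]),1),'ang',round(float(a),3),'box',s[i,:4])
E
python3 - <<'E'
from h import *
st();P=camera_params('wrist');im=camera('wrist');cv2.imwrite('pics/w6.png',im)
tool(im,P,86,6,0);tool(im,P,16,8,0);tool(im,P,167,6,0)
E
```

```text
t 13.5 pos [474.8  86.4 219.7] psi -2.984 q [ 0.61  0.37 -1.07  1.97  0.38  1.02  1.09] F [-0.2 -0.3  0. ] op 0.399
blob [491.7  86. ] [  8.7 104.8] ang 0.159 box [318 166  11 116]
blob [742.  140.8] [15.9 19.8] ang 1.129 box [327 450  19  16]
blob [749.9 103.6] [11.4 15.1] ang 0.636 box [294 453  16  13]
blob [740.9 187.3] [11.8 25.4] ang -0.547 box [372 456  19  15]
blob [487.2 334.5] [18.6 85.4] ang -0.061 box [572 218  52  89]
blob [690.5 125.9] [25.8 30.9] ang 0.158 box [319 405  26  26]
```

View pics/w6.png

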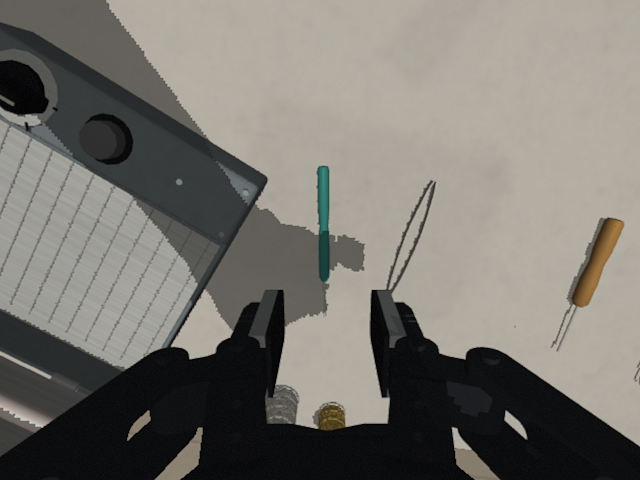

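Request:
send_rows([
  {"xyz": [-1.66, -0.3, 6], "dr": [0, 0, 0], "claw": 24},
  {"xyz": [-1.66, -0.3, 12], "dr": [0, 0, 0], "claw": 24},
  {"xyz": [-1.66, -0.3, 17], "dr": [0, 0, 0], "claw": 24},
  {"xyz": [-1.66, -0.3, 18.5], "dr": [0, 0, 0], "claw": 24},
  {"xyz": [-1.66, -0.3, 19.1], "dr": [0, 0, 0], "claw": 24},
  {"xyz": [-1.66, -0.3, 19.1], "dr": [0, 0, 0], "claw": 24},
  {"xyz": [-1.66, -0.3, 19.1], "dr": [0, 0, 0], "claw": 24},
])

```text
time: 14.42
tool_pos: [493.4, 86.5, 30.9]
tcp_rot: [[-0.988, -0.157, 0.003], [-0.157, 0.988, 0.0], [-0.003, -0.0, -1.0]]
force: [-0.3, -0.5, -0.8]
opening: 0.24
```

Request:
send_rows([
  {"xyz": [0, 0, 0.2], "dr": [0, 0, 0], "claw": 24},
  {"xyz": [0, 0, 0.4], "dr": [0, 0, 0], "claw": 24},
  {"xyz": [0, 0, 0.4], "dr": [0, 0, 0], "claw": 24},
])

```text
time: 14.8
tool_pos: [492.2, 86.2, 25.4]
tcp_rot: [[-0.988, -0.157, -0.0], [-0.157, 0.988, -0.0], [0.0, -0.0, -1.0]]
force: [0.2, 0.0, -0.0]
opening: 0.243
```

Request:
send_rows([
  {"xyz": [0, 0, 0], "dr": [0, 0, 0], "claw": 2},
  {"xyz": [0, 0, 0], "dr": [0, 0, 0], "claw": 2},
  {"xyz": [0, 0, 0], "dr": [0, 0, 0], "claw": 2},
  {"xyz": [0, 0, 0], "dr": [0, 0, 0], "claw": 2},
], squeeze=40)

```text
time: 15.3
tool_pos: [492.3, 86.4, 25.5]
tcp_rot: [[-0.988, -0.158, 0.0], [-0.158, 0.988, -0.0], [-0.0, -0.0, -1.0]]
force: [-1.4, -0.2, 2.1]
opening: 0.098
```

Request:
send_rows([
  {"xyz": [0, 0, -4], "dr": [0, 0, 0], "claw": 2},
  {"xyz": [0, 0, -9], "dr": [0, 0, 0], "claw": 2},
  {"xyz": [0, 0, -12.5], "dr": [0, 0, 0], "claw": 2},
  {"xyz": [0, 0, -12.5], "dr": [0, 0, 0], "claw": 2},
])

```text
time: 15.8
tool_pos: [493.8, 86.8, 152.6]
tcp_rot: [[-0.988, -0.157, 0.005], [-0.157, 0.988, 0.0], [-0.005, -0.0, -1.0]]
force: [-0.2, 0.4, -0.7]
opening: 0.102
```

```bash
python3 - <<'E'
from h import *
st();go(*cab(-17.5,-66),120,np.pi+A);go(*cab(-17.5,-66),40,np.pi+A);print(cab(-17.5,-66))
E
```

```text
t 15.8 pos [493.8  86.8 152.6] psi -2.984 q [ 0.51  0.49 -0.98  2.01  0.52  0.91  0.99] F [-0.2  0.4 -0.7] op 0.102
xyz [2.74, -25.99, 3.26] dr [0.001, 0.005, 0.566]
xyz [2.78, -25.98, 11.26] dr [0.001, 0.005, 0.566]
[ 507.7494 -174.1389]
```

Request:
send_rows([
  {"xyz": [3.55, -25.4, 0], "dr": [0, 0, 0.566], "claw": 2},
  {"xyz": [3.55, -25.4, 0], "dr": [0, 0, 0.566], "claw": 2},
  {"xyz": [3.55, -25.4, 0], "dr": [0, 0, 0.566], "claw": 2},
  {"xyz": [3.55, -25.4, 0], "dr": [0, 0, 0.566], "claw": 2},
  {"xyz": [3.55, -25.4, 0], "dr": [0, 0, 0.566], "claw": 2},
  {"xyz": [3.55, -25.4, 0], "dr": [0, 0, 0.566], "claw": 2},
  {"xyz": [3.55, -25.4, 0], "dr": [0, 0, 0.566], "claw": 2},
])

```text
time: 16.68
tool_pos: [497.1, -168.0, 150.0]
tcp_rot: [[-0.919, 0.394, -0.001], [0.394, 0.919, 0.001], [0.001, 0.001, -1.0]]
force: [0.3, 0.2, -0.4]
opening: 0.099
```

```bash
python3 - <<'E'
from h import *
st();go(*cab(-29,-66),40,np.pi+A);im=camera('wrist');cv2.imwrite('pics/w7.png',im)
E
```

```text
t 16.68 pos [ 497.1 -168.   150. ] psi 2.737 q [ 0.88  0.47 -0.81  1.96  0.43  0.89  1.01] F [ 0.3  0.2 -0.4] op 0.099
xyz [-0.08, -0.15, 11.0] dr [0.001, -0.001, 0.003]
```

View pics/w7.png

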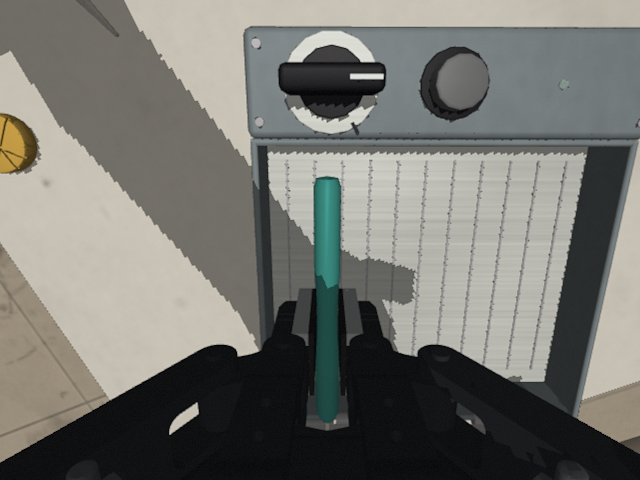

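Request:
send_rows([
  {"xyz": [-0.05, -0.15, 5], "dr": [0, 0, 0], "claw": 2},
  {"xyz": [-0.05, -0.15, 9], "dr": [0, 0, 0], "claw": 2},
  {"xyz": [-0.05, -0.15, 10.5], "dr": [0, 0, 0], "claw": 2},
  {"xyz": [-0.05, -0.15, 11], "dr": [0, 0, 0], "claw": 2},
  {"xyz": [-0.05, -0.15, 11], "dr": [0, 0, 0], "claw": 2},
  {"xyz": [-0.05, -0.15, 11], "dr": [0, 0, 0], "claw": 2},
])

```text
time: 17.48
tool_pos: [498.0, -171.8, 41.7]
tcp_rot: [[-0.918, 0.397, 0.002], [0.397, 0.918, -0.001], [-0.002, 0.0, -1.0]]
force: [0.1, -0.3, -0.4]
opening: 0.099
```

Request:
send_rows([
  {"xyz": [0, 0, 0.05], "dr": [0, 0, 0], "claw": 20},
  {"xyz": [0, 0, 0.05], "dr": [0, 0, 0], "claw": 24},
  {"xyz": [0, 0, 0.05], "dr": [0, 0, 0], "claw": 24},
  {"xyz": [0, 0, -6], "dr": [0, 0, 0], "claw": 24},
  {"xyz": [0, 0, -12], "dr": [0, 0, 0], "claw": 24},
  {"xyz": [0, 0, -12], "dr": [0, 0, 0], "claw": 24},
  {"xyz": [0, 0, -12], "dr": [0, 0, 0], "claw": 24},
])

```text
time: 18.35
tool_pos: [496.5, -171.9, 160.2]
tcp_rot: [[-0.918, 0.397, -0.001], [0.397, 0.918, -0.001], [0.0, -0.001, -1.0]]
force: [-0.0, 0.5, -0.4]
opening: 0.24
```

```bash
python3 - <<'E'
from h import *
st();P=camera_params('wrist');im=camera('wrist');cv2.imwrite('pics/w8.png',im)
tool(im,P,86,19,0)
t=camera('top');cv2.imwrite('pics/top8.png',t);T=camera_params('top')
for hue,z in((167,5),(16,7)): tool(t,T,hue,z,0)
print('ideal',cab(-29,-66)); 
# tweezers: dark pixels vs local median in top view
g=cv2.cvtColor(t,cv2.COLOR_BGR2GRAY).astype(int);b=cv2.medianBlur(g.astype(np.uint8),21).astype(int)
M=(g-b<-8);M[:195]=0;M[262:]=0;M[:,:262]=0;M[:,298:]=0
ys,xs=np.nonzero(M);X=ray(T,np.c_[xs,ys],4)[:,:2].astype(np.float32);r=cv2.minAreaRect(X);print('tw',len(xs),r,cv2.boxPoints(r))
E
```

```text
t 18.35 pos [ 496.5 -171.9  160.2] psi 2.733 q [ 0.9   0.46 -0.82  1.95  0.42  0.91  1.02] F [-0.   0.5 -0.4] op 0.24
blob [ 497.6 -171.6] [  9.5 105. ] ang -0.407 box [321 154  15 147]
blob [525.6 418.2] [ 7.6 71.2] ang 0.036 box [177 201   4  29]
blob [312.3 373.8] [30.4 67.9] ang -0.373 box [184 286  17  26]
blob [486.8 335.2] [13.2 81.6] ang -0.054 box [207 215   8  33]
blob [420.5 625.3] [96.4 96.9] ang 0.819 box [ 75 236  41  38]
blob [279.5 552.9] [23.1 31.3] ang -0.753 box [115 304  14  15]
ideal [ 497.1933 -169.576 ]
tw 110 ((494.1442565917969, 164.27601623535156), (15.65591049194336, 115.85845947265625), 78.98372650146484) [[435.7867 167.6619]
 [549.5102 145.5227]
 [552.5018 160.8902]
 [438.7783 183.0293]]
```

```bash
python3 - <<'E'
from h import *
go(478,167,200,np.pi-.192)
E
```

```text
xyz [15.09, 30.37, -4.06] dr [-0.0, -0.003, -0.216]
```

Request:
send_rows([
  {"xyz": [15.1, 30.4, -4], "dr": [0, 0, -0.216], "claw": 30},
  {"xyz": [15.1, 30.4, -4], "dr": [0, 0, -0.216], "claw": 30},
  {"xyz": [15.1, 30.4, -4], "dr": [0, 0, -0.216], "claw": 30},
  {"xyz": [15.1, 30.4, -4], "dr": [0, 0, -0.216], "claw": 30},
  {"xyz": [15.1, 30.4, -4], "dr": [0, 0, -0.216], "claw": 30},
  {"xyz": [15.1, 30.4, -4], "dr": [0, 0, -0.216], "claw": 30},
  {"xyz": [15.1, 30.4, -4], "dr": [0, 0, -0.216], "claw": 30},
  {"xyz": [15.1, 30.4, -4], "dr": [0, 0, -0.216], "claw": 30},
  {"xyz": [15.1, 30.4, -4], "dr": [0, 0, -0.216], "claw": 30},
])

```text
time: 19.58
tool_pos: [479.1, 165.5, 199.6]
tcp_rot: [[-0.981, 0.193, -0.002], [0.193, 0.981, -0.001], [0.001, -0.001, -1.0]]
force: [0.0, -0.1, 0.1]
opening: 0.298
```

```bash
python3 - <<'E'
from h import *
st();P=camera_params('wrist');im=camera('wrist')
g=cv2.cvtColor(im,cv2.COLOR_BGR2GRAY);b=cv2.medianBlur(g,41)
M=((g.astype(int)-b<-25)&(b>100)).astype(np.uint8)
v=im.copy();M2=np.zeros_like(M);M2[120:345,288:366]=M[120:345,288:366]
ys,xs=np.nonzero(M2);v[M2>0]=(0,0,255);X=ray(P,np.c_[xs,ys],4)[:,:2].astype(np.float32);r=cv2.minAreaRect(X);print(len(xs),r,cv2.boxPoints(r))
p=proj(P,[494,164,4])[0];cv2.drawMarker(v,tuple(int(t) for t in p),(255,0,0),0,8)
cv2.imwrite('pics/w9.png',cv2.resize(v[120:400,200:480],(560,560)))
go(494,164,30,np.pi-.192)
E
```

```text
t 19.57 pos [479.1 165.5 199.6] psi 2.947 q [ 0.35  0.41 -0.96  1.95  0.4   0.99  0.58] F [ 0.  -0.1  0.1] op 0.298
191 ((473.7227478027344, 171.45297241210938), (64.0022964477539, 69.24449920654297), 71.74512481689453) [[430.8188 151.9076]
 [496.5783 130.2171]
 [516.6267 190.9984]
 [450.8672 212.6888]]
xyz [-1.5, 0.14, 16.98] dr [-0.001, -0.001, -0.002]
```

View pics/w9.png

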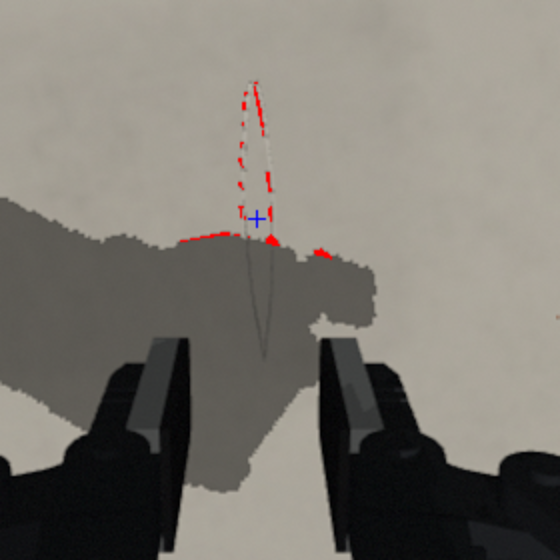

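Request:
send_rows([
  {"xyz": [-1.5, 0.14, 6], "dr": [0, 0, 0], "claw": 30},
  {"xyz": [-1.5, 0.14, 12], "dr": [0, 0, 0], "claw": 30},
  {"xyz": [-1.5, 0.14, 16], "dr": [0, 0, 0], "claw": 30},
  {"xyz": [-1.5, 0.14, 17.5], "dr": [0, 0, 0], "claw": 30},
  {"xyz": [-1.5, 0.14, 17.5], "dr": [0, 0, 0], "claw": 30},
  {"xyz": [-1.5, 0.14, 17.5], "dr": [0, 0, 0], "claw": 2},
  {"xyz": [-1.5, 0.14, 17.5], "dr": [0, 0, 0], "claw": 2},
  {"xyz": [-1.5, 0.14, 17.5], "dr": [0, 0, 0], "claw": 2},
  {"xyz": [-1.5, 0.14, 17.5], "dr": [0, 0, 0], "claw": 2},
  {"xyz": [-1.5, 0.14, 17.5], "dr": [0, 0, 0], "claw": 2},
], squeeze=40)

```text
time: 20.88
tool_pos: [495.2, 166.2, 26.9]
tcp_rot: [[-0.982, 0.191, 0.003], [0.191, 0.982, 0.0], [-0.003, 0.001, -1.0]]
force: [-0.6, -0.5, 8.9]
opening: 0.117
```

Request:
send_rows([
  {"xyz": [0, 0, -4], "dr": [0, 0, 0], "claw": 2},
  {"xyz": [0, 0, -9], "dr": [0, 0, 0], "claw": 2},
  {"xyz": [0, 0, -12.5], "dr": [0, 0, 0], "claw": 2},
  {"xyz": [0, 0, -12.5], "dr": [0, 0, 0], "claw": 2},
  {"xyz": [0, 0, -12.5], "dr": [0, 0, 0], "claw": 2},
])

```text
time: 21.5
tool_pos: [493.6, 165.1, 150.0]
tcp_rot: [[-0.982, 0.191, -0.0], [0.191, 0.982, -0.001], [0.0, -0.001, -1.0]]
force: [-0.3, -0.6, -1.9]
opening: 0.118
```

```bash
python3 - <<'E'
from h import *
st();go(*cab(-15,-22),150,np.pi+A)
E
```

```text
t 21.5 pos [493.6 165.1 150. ] psi 2.949 q [ 0.29  0.5  -0.9   1.97  0.49  0.91  0.52] F [-0.3 -0.6 -1.9] op 0.118
xyz [-9.05, -28.79, 0.02] dr [-0.001, -0.0, 0.216]
```

Request:
send_rows([
  {"xyz": [-9.05, -28.8, 0], "dr": [0, 0, 0.216], "claw": 2},
  {"xyz": [-9.05, -28.8, 0], "dr": [0, 0, 0.216], "claw": 2},
  {"xyz": [-9.05, -28.8, 0], "dr": [0, 0, 0.216], "claw": 2},
  {"xyz": [-9.05, -28.8, 0], "dr": [0, 0, 0.216], "claw": 2},
  {"xyz": [-9.05, -28.8, 0], "dr": [0, 0, 0.216], "claw": 2},
  {"xyz": [-9.05, -28.8, 0], "dr": [0, 0, 0.216], "claw": 2},
  {"xyz": [-9.05, -28.8, 0], "dr": [0, 0, 0.216], "claw": 2},
  {"xyz": [-9.05, -28.8, 0], "dr": [0, 0, 0.216], "claw": 2},
])

```text
time: 22.5
tool_pos: [527.7, -132.3, 150.0]
tcp_rot: [[-0.919, 0.394, -0.001], [0.394, 0.919, 0.001], [0.001, 0.0, -1.0]]
force: [-1.3, -0.2, 0.5]
opening: 0.121
```

```bash
python3 - <<'E'
from h import *
st();go(*cab(-15,-22),41.5,np.pi+A);cv2.imwrite('pics/w10.png',camera('wrist'))
E
```

```text
t 22.5 pos [ 527.7 -132.3  150. ] psi 2.737 q [ 0.79  0.5  -0.82  1.92  0.46  0.92  0.92] F [-1.3 -0.2  0.5] op 0.121
xyz [-0.09, -0.23, 10.85] dr [0.0, -0.001, 0.003]
```

Request:
send_rows([
  {"xyz": [-0.05, -0.15, 5], "dr": [0, 0, 0], "claw": 2},
  {"xyz": [-0.05, -0.15, 9], "dr": [0, 0, 0], "claw": 2},
  {"xyz": [-0.05, -0.15, 10.4], "dr": [0, 0, 0], "claw": 2},
  {"xyz": [-0.05, -0.15, 10.9], "dr": [0, 0, 0], "claw": 2},
  {"xyz": [-0.05, -0.15, 10.9], "dr": [0, 0, 0], "claw": 2},
  {"xyz": [-0.05, -0.15, 10.9], "dr": [0, 0, 0], "claw": 2},
])

```text
time: 23.3
tool_pos: [528.8, -135.8, 42.7]
tcp_rot: [[-0.918, 0.397, 0.002], [0.397, 0.918, -0.001], [-0.003, 0.0, -1.0]]
force: [-0.1, -0.4, -0.8]
opening: 0.118
```

Request:
send_rows([
  {"xyz": [0, 0, 0], "dr": [0, 0, 0], "claw": 20},
  {"xyz": [0, 0, 0], "dr": [0, 0, 0], "claw": 27},
  {"xyz": [0, 0, 0], "dr": [0, 0, 0], "claw": 27},
  {"xyz": [0, 0, -6], "dr": [0, 0, 0], "claw": 27},
  {"xyz": [0, 0, -12], "dr": [0, 0, 0], "claw": 27},
  {"xyz": [0, 0, -14], "dr": [0, 0, 0], "claw": 27},
  {"xyz": [0, 0, -14], "dr": [0, 0, 0], "claw": 27},
])

```text
time: 24.18
tool_pos: [528.3, -136.0, 182.3]
tcp_rot: [[-0.918, 0.397, 0.002], [0.397, 0.918, -0.001], [-0.003, -0.0, -1.0]]
force: [-0.3, -0.9, -0.5]
opening: 0.267
```

```bash
python3 - <<'E'
from h import *
st();t=camera('top');cv2.imwrite('pics/top11.png',t);T=camera_params('top')
for hue,z in((167,5),(16,7)): tool(t,T,hue,z,0)
cv2.imwrite('pics/w11.png',camera('wrist'));go(472,335,200,np.pi-.06)
E
```

```text
t 24.18 pos [ 528.3 -136.   182.3] psi 2.733 q [ 0.82  0.47 -0.85  1.89  0.42  0.97  0.95] F [-0.3 -0.9 -0.5] op 0.267
blob [525.6 418.2] [ 7.6 71.2] ang 0.036 box [177 201   4  29]
blob [311.8 373.9] [29.9 66.4] ang -0.348 box [184 287  17  25]
blob [486.8 335.1] [13.2 81.6] ang -0.058 box [207 215   8  33]
blob [421.2 623.6] [ 93.  100.5] ang -1.549 box [ 75 236  41  38]
blob [278.9 553.5] [23.1 33.1] ang -0.755 box [114 304  15  16]
xyz [23.72, 41.07, -1.99] dr [-0.0, -0.003, -0.348]
```

View pics/w11.png

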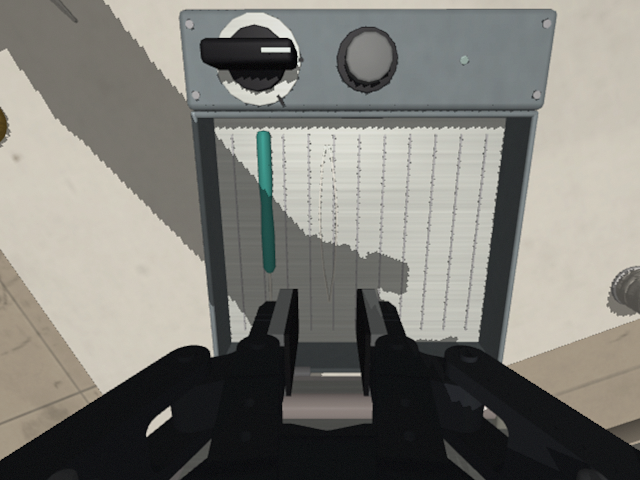

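Request:
send_rows([
  {"xyz": [23.7, 41.1, -2], "dr": [0, 0, -0.348], "claw": 36},
  {"xyz": [23.7, 41.1, -2], "dr": [0, 0, -0.348], "claw": 36},
  {"xyz": [23.7, 41.1, -2], "dr": [0, 0, -0.348], "claw": 36},
  {"xyz": [23.7, 41.1, -2], "dr": [0, 0, -0.348], "claw": 36},
  {"xyz": [23.7, 41.1, -2], "dr": [0, 0, -0.348], "claw": 36},
  {"xyz": [23.7, 41.1, -2], "dr": [0, 0, -0.348], "claw": 36},
  {"xyz": [23.7, 41.1, -2], "dr": [0, 0, -0.348], "claw": 36},
  {"xyz": [23.7, 41.1, -2], "dr": [0, 0, -0.348], "claw": 36},
  {"xyz": [23.7, 41.1, -2], "dr": [0, 0, -0.348], "claw": 36},
  {"xyz": [23.7, 41.1, -2], "dr": [0, 0, -0.348], "claw": 36},
  {"xyz": [23.7, 41.1, -2], "dr": [0, 0, -0.348], "claw": 36},
])

```text
time: 25.65
tool_pos: [473.7, 333.6, 200.3]
tcp_rot: [[-0.998, 0.062, -0.001], [0.062, 0.998, -0.002], [0.001, -0.002, -1.0]]
force: [0.3, -0.3, -0.1]
opening: 0.361
```

```bash
python3 - <<'E'
from h import *
st();P=camera_params('wrist');im=camera('wrist');cv2.imwrite('pics/w12.png',im)
tool(im,P,16,8,0);tool(im,P,167,6,0);go(487,334.8,28,np.pi-.058)
E
```

```text
t 25.65 pos [473.7 333.6 200.3] psi 3.079 q [-0.    0.54 -0.94  1.78  0.49  1.08  0.39] F [ 0.3 -0.3 -0.1] op 0.361
blob [425.8 573.1] [ 9.1 55. ] ang 0.16 box [627  96  13  73]
blob [487.5 333.2] [14.5 85. ] ang -0.066 box [319 178  19 100]
blob [325.7 366.4] [10.2 23.5] ang 1.509 box [344   0  34  17]
blob [336.9 374.4] [16.4 29.5] ang -1.183 box [349   4  39  40]
blob [344.6 393.9] [14.4 28.7] ang 0.343 box [395  10  21  45]
blob [526.6 417.6] [10.8 76.4] ang 0.062 box [421 224  16  84]
xyz [-1.31, 0.22, 17.26] dr [-0.002, -0.001, -0.004]
```

Request:
send_rows([
  {"xyz": [-1.35, 0.1, 6], "dr": [0, 0, 0], "claw": 36},
  {"xyz": [-1.35, 0.1, 12], "dr": [0, 0, 0], "claw": 36},
  {"xyz": [-1.35, 0.1, 16], "dr": [0, 0, 0], "claw": 36},
  {"xyz": [-1.35, 0.1, 17.1], "dr": [0, 0, 0], "claw": 36},
  {"xyz": [-1.35, 0.1, 17.1], "dr": [0, 0, 0], "claw": 36},
  {"xyz": [-1.35, 0.1, 17.1], "dr": [0, 0, 0], "claw": 2},
  {"xyz": [-1.35, 0.1, 17.1], "dr": [0, 0, 0], "claw": 2},
  {"xyz": [-1.35, 0.1, 17.1], "dr": [0, 0, 0], "claw": 2},
  {"xyz": [-1.35, 0.1, 17.1], "dr": [0, 0, 0], "claw": 2},
  {"xyz": [-1.35, 0.1, 17.1], "dr": [0, 0, 0], "claw": 2},
])

```text
time: 26.95
tool_pos: [487.9, 336.6, 32.5]
tcp_rot: [[-0.998, 0.06, 0.003], [0.06, 0.998, 0.002], [-0.003, 0.002, -1.0]]
force: [-0.3, -1.2, 8.5]
opening: 0.155
```

Request:
send_rows([
  {"xyz": [0, 0, -4], "dr": [0, 0, 0], "claw": 2},
  {"xyz": [0, 0, -9], "dr": [0, 0, 0], "claw": 2},
  {"xyz": [0, 0, -12.5], "dr": [0, 0, 0], "claw": 2},
  {"xyz": [0, 0, -12.5], "dr": [0, 0, 0], "claw": 2},
  {"xyz": [0, 0, -12.5], "dr": [0, 0, 0], "claw": 2},
])

```text
time: 27.58
tool_pos: [486.6, 335.0, 154.9]
tcp_rot: [[-0.998, 0.06, -0.0], [0.06, 0.998, -0.001], [0.0, -0.001, -1.0]]
force: [0.1, -1.6, 0.0]
opening: 0.156
```

```bash
python3 - <<'E'
from h import *
st();go(*cab(-34,22),152,np.pi+A)
E
```

```text
t 27.57 pos [486.6 335.  154.9] psi 3.082 q [-0.03  0.6  -0.9   1.8   0.55  1.01  0.36] F [ 0.1 -1.6  0. ] op 0.156
xyz [-6.62, -41.86, 0.34] dr [-0.001, 0.0, 0.348]
```

Request:
send_rows([
  {"xyz": [-6.6, -41.9, 0], "dr": [0, 0, 0.348], "claw": 2},
  {"xyz": [-6.6, -41.9, 0], "dr": [0, 0, 0.348], "claw": 2},
  {"xyz": [-6.6, -41.9, 0], "dr": [0, 0, 0.348], "claw": 2},
  {"xyz": [-6.6, -41.9, 0], "dr": [0, 0, 0.348], "claw": 2},
  {"xyz": [-6.6, -41.9, 0], "dr": [0, 0, 0.348], "claw": 2},
  {"xyz": [-6.6, -41.9, 0], "dr": [0, 0, 0.348], "claw": 2},
  {"xyz": [-6.6, -41.9, 0], "dr": [0, 0, 0.348], "claw": 2},
  {"xyz": [-6.6, -41.9, 0], "dr": [0, 0, 0.348], "claw": 2},
  {"xyz": [-6.6, -41.9, 0], "dr": [0, 0, 0.348], "claw": 2},
  {"xyz": [-6.6, -41.9, 0], "dr": [0, 0, 0.348], "claw": 2},
])

```text
time: 28.82
tool_pos: [527.3, -84.6, 155.1]
tcp_rot: [[-0.919, 0.394, -0.001], [0.394, 0.919, 0.001], [0.001, 0.0, -1.0]]
force: [0.2, 0.8, -0.5]
opening: 0.155
```

```bash
python3 - <<'E'
from h import *
st();go(*cab(-34,22),47,np.pi+A);P=camera_params('wrist');im=camera('wrist');tool(im,P,16,130,0);cv2.imwrite('pics/w13.png',im)
E
```

```text
t 28.82 pos [527.3 -84.6 155.1] psi 2.737 q [ 0.72  0.48 -0.83  1.93  0.45  0.92  0.84] F [ 0.2  0.8 -0.5] op 0.155
xyz [-0.12, -0.2, 10.81] dr [0.0, -0.001, 0.003]
blob [527.8 -84.9] [15.  88.3] ang -0.405 box [308 201  39 197]
```

Awl held, level and centred; place it.

Request:
send_rows([
  {"xyz": [-0.05, -0.15, 5], "dr": [0, 0, 0], "claw": 2},
  {"xyz": [-0.05, -0.15, 9], "dr": [0, 0, 0], "claw": 2},
  {"xyz": [-0.05, -0.15, 10.4], "dr": [0, 0, 0], "claw": 2},
  {"xyz": [-0.05, -0.15, 10.8], "dr": [0, 0, 0], "claw": 2},
  {"xyz": [-0.05, -0.15, 10.8], "dr": [0, 0, 0], "claw": 2},
  {"xyz": [-0.05, -0.15, 10.8], "dr": [0, 0, 0], "claw": 2},
])

```text
time: 29.62
tool_pos: [528.5, -88.1, 48.7]
tcp_rot: [[-0.918, 0.397, 0.002], [0.397, 0.918, -0.001], [-0.002, 0.001, -1.0]]
force: [0.4, -0.2, -0.1]
opening: 0.155
```

Request:
send_rows([
  {"xyz": [0, 0, 0], "dr": [0, 0, 0], "claw": 22},
  {"xyz": [0, 0, 0], "dr": [0, 0, 0], "claw": 30},
  {"xyz": [0, 0, 0], "dr": [0, 0, 0], "claw": 30},
  {"xyz": [0, 0, -6], "dr": [0, 0, 0], "claw": 30},
  {"xyz": [0, 0, -12], "dr": [0, 0, 0], "claw": 30},
  {"xyz": [0, 0, -14], "dr": [0, 0, 0], "claw": 30},
  {"xyz": [0, 0, -14], "dr": [0, 0, 0], "claw": 30},
])

```text
time: 30.5
tool_pos: [527.9, -88.3, 188.3]
tcp_rot: [[-0.918, 0.397, 0.002], [0.397, 0.918, -0.001], [-0.002, -0.0, -1.0]]
force: [-0.4, -0.1, -0.8]
opening: 0.301
```

```bash
python3 - <<'E'
from h import *
st();P=camera_params('wrist');im=camera('wrist');cv2.imwrite('pics/w14.png',im);tool(im,P,16,22,0);tool(im,P,86,19,0)
t=camera('top');T=camera_params('top');tool(t,T,167,5,0)
print(cab(-34,22));go(512,418,200,np.pi+.05)
E
```

```text
t 30.5 pos [527.9 -88.3 188.3] psi 2.733 q [ 0.76  0.44 -0.86  1.9   0.41  0.98  0.87] F [-0.4 -0.1 -0.8] op 0.301
blob [528.2 -87.9] [14.1 85.5] ang -0.414 box [318 163  20 111]
blob [679.6 110.2] [14.  30.9] ang -0.183 box [621 275  19  35]
blob [ 497.4 -172.1] [  9.7 105.2] ang -0.407 box [199 156  23 134]
blob [525.6 418.2] [ 7.6 71.2] ang 0.036 box [177 201   4  29]
blob [311.7 374.1] [30.4 66.5] ang -0.373 box [184 287  17  25]
[527.5199 -86.8155]
xyz [21.42, 45.91, -1.41] dr [-0.0, -0.003, -0.458]
```

Request:
send_rows([
  {"xyz": [21.4, 45.9, -1.4], "dr": [0, 0, -0.458], "claw": 28},
  {"xyz": [21.4, 45.9, -1.4], "dr": [0, 0, -0.458], "claw": 28},
  {"xyz": [21.4, 45.9, -1.4], "dr": [0, 0, -0.458], "claw": 28},
  {"xyz": [21.4, 45.9, -1.4], "dr": [0, 0, -0.458], "claw": 28},
  {"xyz": [21.4, 45.9, -1.4], "dr": [0, 0, -0.458], "claw": 28},
  {"xyz": [21.4, 45.9, -1.4], "dr": [0, 0, -0.458], "claw": 28},
  {"xyz": [21.4, 45.9, -1.4], "dr": [0, 0, -0.458], "claw": 28},
  {"xyz": [21.4, 45.9, -1.4], "dr": [0, 0, -0.458], "claw": 28},
  {"xyz": [21.4, 45.9, -1.4], "dr": [0, 0, -0.458], "claw": 28},
  {"xyz": [21.4, 45.9, -1.4], "dr": [0, 0, -0.458], "claw": 28},
  {"xyz": [21.4, 45.9, -1.4], "dr": [0, 0, -0.458], "claw": 28},
])

```text
time: 31.98
tool_pos: [513.9, 415.8, 200.0]
tcp_rot: [[-0.999, -0.048, -0.001], [-0.048, 0.999, -0.003], [0.001, -0.003, -1.0]]
force: [0.0, -0.1, -0.3]
opening: 0.28
```

```bash
python3 - <<'E'
from h import *
st();P=camera_params('wrist');im=camera('wrist');cv2.imwrite('pics/w15.png',im)
tool(im,P,167,6,0);go(526,417,28,np.pi+.04)
E
```

```text
t 31.98 pos [513.9 415.8 200. ] psi -3.094 q [-0.16  0.66 -0.91  1.59  0.55  1.17  0.43] F [ 0.  -0.1 -0.3] op 0.28
blob [526.9 417. ] [ 9.9 74.9] ang 0.054 box [322 183  13  88]
xyz [-1.2, 0.11, 17.24] dr [-0.002, -0.0, 0.007]
```

Request:
send_rows([
  {"xyz": [-1.4, -0.1, 6], "dr": [0, 0, 0], "claw": 28},
  {"xyz": [-1.4, -0.1, 12], "dr": [0, 0, 0], "claw": 28},
  {"xyz": [-1.4, -0.1, 16], "dr": [0, 0, 0], "claw": 28},
  {"xyz": [-1.4, -0.1, 17.3], "dr": [0, 0, 0], "claw": 28},
  {"xyz": [-1.4, -0.1, 17.3], "dr": [0, 0, 0], "claw": 28},
  {"xyz": [-1.4, -0.1, 17.3], "dr": [0, 0, 0], "claw": 2},
  {"xyz": [-1.4, -0.1, 17.3], "dr": [0, 0, 0], "claw": 2},
  {"xyz": [-1.4, -0.1, 17.3], "dr": [0, 0, 0], "claw": 2},
  {"xyz": [-1.4, -0.1, 17.3], "dr": [0, 0, 0], "claw": 2},
  {"xyz": [-1.4, -0.1, 17.3], "dr": [0, 0, 0], "claw": 2},
])

```text
time: 33.28
tool_pos: [528.1, 418.8, 30.6]
tcp_rot: [[-0.999, -0.05, 0.003], [-0.05, 0.999, 0.002], [-0.003, 0.001, -1.0]]
force: [0.2, -0.6, 6.7]
opening: 0.105
```

Request:
send_rows([
  {"xyz": [0, 0, -4], "dr": [0, 0, 0], "claw": 2},
  {"xyz": [0, 0, -9], "dr": [0, 0, 0], "claw": 2},
  {"xyz": [0, 0, -12.5], "dr": [0, 0, 0], "claw": 2},
  {"xyz": [0, 0, -12.5], "dr": [0, 0, 0], "claw": 2},
  {"xyz": [0, 0, -12.5], "dr": [0, 0, 0], "claw": 2},
])

```text
time: 33.9
tool_pos: [526.9, 417.3, 152.9]
tcp_rot: [[-0.999, -0.05, -0.0], [-0.05, 0.999, -0.001], [0.0, -0.001, -1.0]]
force: [0.4, 0.6, 0.1]
opening: 0.103
```

```bash
python3 - <<'E'
from h import *
st();go(*cab(-22,66),152,np.pi+A)
E
```

```text
t 33.9 pos [526.9 417.3 152.9] psi -3.091 q [-0.17  0.72 -0.87  1.6   0.6   1.11  0.42] F [0.4 0.6 0.1] op 0.103
xyz [-0.55, -46.93, 0.15] dr [-0.001, 0.0, 0.458]
```

Request:
send_rows([
  {"xyz": [-0.55, -46.9, 0], "dr": [0, 0, 0.458], "claw": 2},
  {"xyz": [-0.55, -46.9, 0], "dr": [0, 0, 0.458], "claw": 2},
  {"xyz": [-0.55, -46.9, 0], "dr": [0, 0, 0.458], "claw": 2},
  {"xyz": [-0.55, -46.9, 0], "dr": [0, 0, 0.458], "claw": 2},
  {"xyz": [-0.55, -46.9, 0], "dr": [0, 0, 0.458], "claw": 2},
  {"xyz": [-0.55, -46.9, 0], "dr": [0, 0, 0.458], "claw": 2},
  {"xyz": [-0.55, -46.9, 0], "dr": [0, 0, 0.458], "claw": 2},
  {"xyz": [-0.55, -46.9, 0], "dr": [0, 0, 0.458], "claw": 2},
  {"xyz": [-0.55, -46.9, 0], "dr": [0, 0, 0.458], "claw": 2},
  {"xyz": [-0.55, -46.9, 0], "dr": [0, 0, 0.458], "claw": 2},
  {"xyz": [-0.55, -46.9, 0], "dr": [0, 0, 0.458], "claw": 2},
])

```text
time: 35.28
tool_pos: [555.9, -48.3, 153.2]
tcp_rot: [[-0.919, 0.394, -0.0], [0.394, 0.919, 0.001], [0.001, 0.001, -1.0]]
force: [-0.4, -0.6, 0.5]
opening: 0.106
```

```bash
python3 - <<'E'
from h import *
st();go(*cab(-22,66),44.5,np.pi+A);P=camera_params('wrist');im=camera('wrist');tool(im,P,167,128,0);cv2.imwrite('pics/w16.png',im)
E
```

```text
t 35.27 pos [555.9 -48.3 153.2] psi 2.737 q [ 0.63  0.52 -0.82  1.88  0.47  0.94  0.76] F [-0.4 -0.6  0.5] op 0.106
xyz [-0.13, -0.26, 10.87] dr [0.001, -0.001, 0.003]
blob [554.8 -48.1] [12.1 77.3] ang -0.386 box [312 211  30 173]
```

Request:
send_rows([
  {"xyz": [-0.05, -0.15, 5], "dr": [0, 0, 0], "claw": 2},
  {"xyz": [-0.05, -0.15, 9], "dr": [0, 0, 0], "claw": 2},
  {"xyz": [-0.05, -0.15, 10.4], "dr": [0, 0, 0], "claw": 2},
  {"xyz": [-0.05, -0.15, 10.8], "dr": [0, 0, 0], "claw": 2},
  {"xyz": [-0.05, -0.15, 10.8], "dr": [0, 0, 0], "claw": 2},
  {"xyz": [-0.05, -0.15, 10.8], "dr": [0, 0, 0], "claw": 2},
])

```text
time: 36.08
tool_pos: [557.0, -51.7, 46.8]
tcp_rot: [[-0.918, 0.397, 0.003], [0.397, 0.918, -0.0], [-0.003, 0.001, -1.0]]
force: [0.5, -0.7, -1.3]
opening: 0.103
```

Request:
send_rows([
  {"xyz": [0, 0, 0], "dr": [0, 0, 0], "claw": 20},
  {"xyz": [0, 0, 0], "dr": [0, 0, 0], "claw": 26},
  {"xyz": [0, 0, 0], "dr": [0, 0, 0], "claw": 26},
  {"xyz": [0, 0, -6], "dr": [0, 0, 0], "claw": 26},
  {"xyz": [-2, 0, -12], "dr": [0, 0, 0], "claw": 26},
  {"xyz": [-2, 0, -16], "dr": [0, 0, 0], "claw": 26},
  {"xyz": [-2, 0, -16], "dr": [0, 0, 0], "claw": 26},
])

```text
time: 36.95
tool_pos: [576.5, -59.4, 209.0]
tcp_rot: [[-0.918, 0.397, 0.007], [0.397, 0.918, -0.001], [-0.007, 0.002, -1.0]]
force: [0.2, -0.7, -0.3]
opening: 0.263
```

```bash
python3 - <<'E'
from h import *
st();P=camera_params('wrist');im=camera('wrist');cv2.imwrite('pics/w17.png',im);tool(im,P,16,22,0);tool(im,P,86,19,0);tool(im,P,167,20,0)
print(cab(-22,66))
E
```

```text
t 36.95 pos [576.5 -59.4 209. ] psi 2.733 q [ 0.66  0.49 -0.85  1.78  0.42  1.05  0.82] F [ 0.2 -0.7 -0.3] op 0.263
blob [527.8 -88. ] [14.6 85.1] ang -0.408 box [256 114  23 111]
blob [684.8 120.9] [27.7 35. ] ang 0.72 box [559 229  48  40]
blob [ 497.  -172.2] [ 10.  103.9] ang -0.405 box [141 108  28 133]
blob [554.8 -50.8] [10.1 74.7] ang -0.413 box [319 135  14  95]
[555.9929 -51.1885]
```

View pics/w17.png

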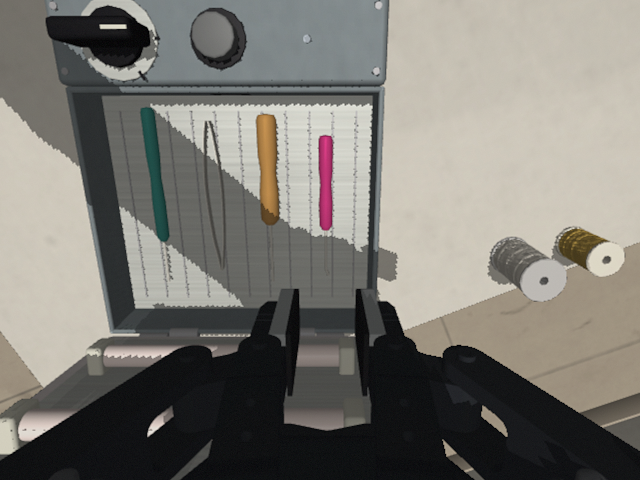

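Request:
send_rows([
  {"xyz": [0, 0, -6], "dr": [0, 0, 0], "claw": 0},
  {"xyz": [0, 0, -11], "dr": [0, 0, 0], "claw": 0},
  {"xyz": [0, 0, -14], "dr": [0, 0, 0], "claw": 0},
  {"xyz": [0, 0, -14], "dr": [0, 0, 0], "claw": 0},
  {"xyz": [-6, -3, -14], "dr": [0, 0, 0], "claw": 0},
  {"xyz": [-11.9, -6.6, -14], "dr": [0, 0, 0], "claw": 0},
  {"xyz": [-11.9, -6.6, -14], "dr": [0, 0, 0], "claw": 0},
  {"xyz": [-11.9, -6.6, -14], "dr": [0, 0, 0], "claw": 0},
  {"xyz": [-11.9, -6.6, -14], "dr": [0, 0, 0], "claw": 0},
], squeeze=20)

```text
time: 38.12
tool_pos: [656.7, -165.3, 344.7]
tcp_rot: [[-0.919, 0.394, -0.002], [0.394, 0.919, 0.001], [0.002, 0.0, -1.0]]
force: [-0.3, 0.1, 0.0]
opening: 0.002
```

```bash
python3 - <<'E'
from h import *
st();go(*cab(115,0),253,np.pi+A)
print([(round(t,2),round(-(173*(np.cos(1.45)-np.cos(t))+8*(np.sin(t)-np.sin(1.45)))/10,2),round((173*(np.sin(1.45)-np.sin(t))+8*(np.cos(1.45)-np.cos(t)))/10,2)) for t in np.arange(1.4,-.01,-.1)])
E
```

```text
t 38.12 pos [ 656.7 -165.3  344.7] psi 2.737 q [ 0.71  0.54 -0.84  1.37  0.4   1.41  1.04] F [-0.3  0.1  0. ] op 0.002
xyz [0.05, -0.12, 9.17] dr [0.0, -0.002, 0.003]
[(np.float64(1.4), np.float64(0.86), np.float64(0.09)), (np.float64(1.3), np.float64(2.57), np.float64(0.39)), (np.float64(1.2), np.float64(4.23), np.float64(0.86)), (np.float64(1.1), np.float64(5.84), np.float64(1.49)), (np.float64(1.0), np.float64(7.38), np.float64(2.28)), (np.float64(0.9), np.float64(8.84), np.float64(3.22)), (np.float64(0.8), np.float64(10.19), np.float64(4.3)), (np.float64(0.7), np.float64(11.43), np.float64(5.51)), (np.float64(0.6), np.float64(12.54), np.float64(6.84)), (np.float64(0.5), np.float64(13.51), np.float64(8.27)), (np.float64(0.4), np.float64(14.33), np.float64(9.8)), (np.float64(0.3), np.float64(15.0), np.float64(11.39)), (np.float64(0.2), np.float64(15.51), np.float64(13.05)), (np.float64(0.1), np.float64(15.84), np.float64(14.75)), (np.float64(-0.0), np.float64(16.01), np.float64(16.47))]
```

Request:
send_rows([
  {"xyz": [0, -0.1, 5], "dr": [0, 0, 0], "claw": 0},
  {"xyz": [0, -0.1, 9.1], "dr": [0, 0, 0], "claw": 0},
  {"xyz": [0, -0.1, 9.1], "dr": [0, 0, 0], "claw": 0},
  {"xyz": [0, -0.1, 9.1], "dr": [0, 0, 0], "claw": 0},
])

```text
time: 38.62
tool_pos: [657.8, -167.3, 256.7]
tcp_rot: [[-0.919, 0.395, 0.003], [0.395, 0.919, -0.0], [-0.003, 0.001, -1.0]]
force: [-0.4, 0.4, 0.5]
opening: -0.001
```

Request:
send_rows([
  {"xyz": [1.2, 0, 0], "dr": [0, 0, 0], "claw": 0},
  {"xyz": [2.4, 0, 0], "dr": [0, 0, 0], "claw": 0},
  {"xyz": [3.26, 0, 0.09], "dr": [0, 0, 0], "claw": 0},
  {"xyz": [4.1, 0, 0.22], "dr": [0, 0, 0], "claw": 0},
  {"xyz": [4.97, 0, 0.39], "dr": [0, 0, 0], "claw": 0},
  {"xyz": [5.8, 0, 0.6], "dr": [0, 0, 0], "claw": 0},
  {"xyz": [6.63, 0, 0.86], "dr": [0, 0, 0], "claw": 0},
  {"xyz": [7.43, 0, 1.16], "dr": [0, 0, 0], "claw": 0},
  {"xyz": [8.24, 0, 1.49], "dr": [0, 0, 0], "claw": 0},
  {"xyz": [9.0, 0, 1.86], "dr": [0, 0, 0], "claw": 0},
  {"xyz": [9.78, 0, 2.28], "dr": [0, 0, 0], "claw": 0},
  {"xyz": [10.5, 0, 2.73], "dr": [0, 0, 0], "claw": 0},
  {"xyz": [11.24, 0, 3.22], "dr": [0, 0, 0], "claw": 0},
])

```text
time: 40.25
tool_pos: [553.4, -123.7, 221.9]
tcp_rot: [[-0.918, 0.397, 0.0], [0.397, 0.918, -0.0], [-0.0, -0.0, -1.0]]
force: [-0.3, 0.2, 0.1]
opening: -0.003
```

```bash
python3 - <<'E'
from h import *
st();im=camera('wrist');s=camera('scene');cv2.imwrite('pics/w18.png',np.hstack([im[0:420,120:520],cv2.resize(s[100:300,280:480],(400,420))]))
o=get_obs();print((np.array(o['tool_pos'][:2])-O)@RC)
E
```

```text
t 40.25 pos [ 553.4 -123.7  221.9] psi 2.734 q [ 0.8   0.46 -0.87  1.79  0.4   1.07  0.95] F [-0.3  0.2  0.1] op -0.003
[ 3.7395 -1.6443]
```

View pics/w18.png

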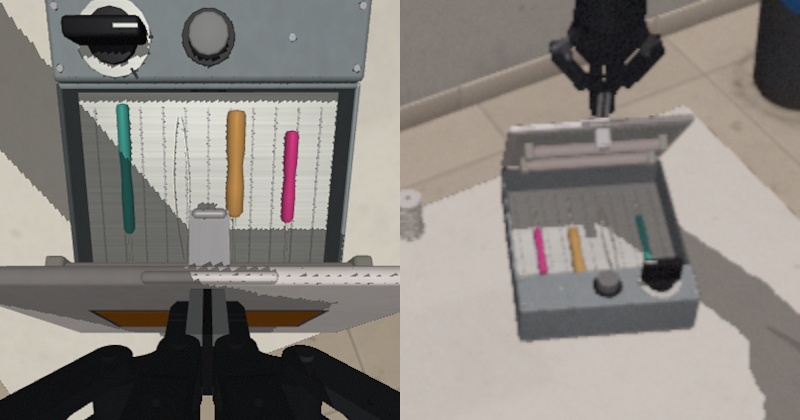

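Request:
send_rows([
  {"xyz": [0.69, 0, 0.53], "dr": [0, 0, 0], "claw": 0},
  {"xyz": [1.35, 0, 1.08], "dr": [0, 0, 0], "claw": 0},
  {"xyz": [1.98, 0, 1.67], "dr": [0, 0, 0], "claw": 0},
  {"xyz": [2.59, 0, 2.29], "dr": [0, 0, 0], "claw": 0},
  {"xyz": [3.16, 0, 2.94], "dr": [0, 0, 0], "claw": 0},
  {"xyz": [3.7, 0, 3.62], "dr": [0, 0, 0], "claw": 0},
  {"xyz": [4.2, 0, 4.32], "dr": [0, 0, 0], "claw": 0},
  {"xyz": [4.67, 0, 5.05], "dr": [0, 0, 0], "claw": 0},
  {"xyz": [5.1, 0, 5.81], "dr": [0, 0, 0], "claw": 0},
  {"xyz": [5.49, 0, 6.58], "dr": [0, 0, 0], "claw": 0},
  {"xyz": [5.84, 0, 7.37], "dr": [0, 0, 0], "claw": 0},
  {"xyz": [6.16, 0, 8.17], "dr": [0, 0, 0], "claw": 0},
  {"xyz": [6.43, 0, 9.0], "dr": [0, 0, 0], "claw": 0},
  {"xyz": [6.67, 0, 9.83], "dr": [0, 0, 0], "claw": 0},
  {"xyz": [6.86, 0, 10.68], "dr": [0, 0, 0], "claw": 0},
  {"xyz": [7.0, 0, 11.53], "dr": [0, 0, 0], "claw": 0},
  {"xyz": [7.0, 0, 11.53], "dr": [0, 0, 0], "claw": 0},
])

```text
time: 42.48
tool_pos: [489.2, -96.1, 106.2]
tcp_rot: [[-0.918, 0.396, -0.001], [0.396, 0.918, 0.0], [0.001, -0.0, -1.0]]
force: [0.2, 0.7, 0.8]
opening: -0.0
```

Request:
send_rows([
  {"xyz": [0.1, 0, 0.4], "dr": [0, 0, 0], "claw": 0},
  {"xyz": [0.2, 0, 0.8], "dr": [0, 0, 0], "claw": 0},
  {"xyz": [0.3, 0, 1.1], "dr": [0, 0, 0], "claw": 0},
  {"xyz": [0.4, 0, 1.4], "dr": [0, 0, 0], "claw": 0},
  {"xyz": [0.4, 0, 1.4], "dr": [0, 0, 0], "claw": 0},
])

```text
time: 43.1
tool_pos: [485.7, -94.5, 92.7]
tcp_rot: [[-0.918, 0.396, -0.001], [0.396, 0.918, 0.0], [0.001, -0.0, -1.0]]
force: [-0.8, 0.6, 0.4]
opening: -0.001
```

Request:
send_rows([
  {"xyz": [0, 0, 0.15], "dr": [0, 0, 0], "claw": 0},
  {"xyz": [0, 0, 0.3], "dr": [0, 0, 0], "claw": 0},
  {"xyz": [0, 0, 0.45], "dr": [0, 0, 0], "claw": 0},
  {"xyz": [0, 0, 0.45], "dr": [0, 0, 0], "claw": 0},
])

```text
time: 43.6
tool_pos: [485.5, -94.3, 88.7]
tcp_rot: [[-0.918, 0.397, -0.001], [0.397, 0.918, -0.0], [0.001, -0.001, -1.0]]
force: [-2.0, 0.6, 5.2]
opening: 0.001
```

Request:
send_rows([
  {"xyz": [0, 0, 0.15], "dr": [0, 0, 0], "claw": 0},
  {"xyz": [0, 0, 0.3], "dr": [0, 0, 0], "claw": 0},
  {"xyz": [0, 0, 0.3], "dr": [0, 0, 0], "claw": 0},
])

```text
time: 43.98
tool_pos: [485.4, -94.2, 86.0]
tcp_rot: [[-0.918, 0.396, -0.001], [0.396, 0.918, -0.001], [0.001, -0.001, -1.0]]
force: [-4.8, 1.4, 8.1]
opening: -0.004
```

Request:
send_rows([
  {"xyz": [0, 0, 0.15], "dr": [0, 0, 0], "claw": 0},
  {"xyz": [0, 0, 0.3], "dr": [0, 0, 0], "claw": 0},
  {"xyz": [0, 0, 0.3], "dr": [0, 0, 0], "claw": 0},
])

```text
time: 44.35
tool_pos: [486.0, -94.6, 82.2]
tcp_rot: [[-0.918, 0.397, 0.0], [0.397, 0.918, 0.0], [-0.0, 0.0, -1.0]]
force: [-1.1, -0.5, 0.8]
opening: -0.006
```

Request:
send_rows([
  {"xyz": [0, 0, 0.15], "dr": [0, 0, 0], "claw": 0},
  {"xyz": [0, 0, 0.3], "dr": [0, 0, 0], "claw": 0},
  {"xyz": [0, 0, 0.3], "dr": [0, 0, 0], "claw": 0},
])

```text
time: 44.72
tool_pos: [486.0, -94.5, 79.5]
tcp_rot: [[-0.918, 0.397, 0.0], [0.397, 0.918, -0.0], [-0.0, -0.0, -1.0]]
force: [-1.7, -0.4, 2.4]
opening: 0.002
```

Request:
send_rows([
  {"xyz": [0, 0, 0.15], "dr": [0, 0, 0], "claw": 0},
  {"xyz": [0, 0, 0.3], "dr": [0, 0, 0], "claw": 0},
  {"xyz": [0, 0, 0.3], "dr": [0, 0, 0], "claw": 0},
])

```text
time: 45.1
tool_pos: [485.9, -94.5, 76.6]
tcp_rot: [[-0.918, 0.397, -0.0], [0.397, 0.918, -0.0], [-0.0, -0.0, -1.0]]
force: [-2.3, -0.7, 5.4]
opening: -0.003
```

```bash
python3 - <<'E'
from h import *
st();P=camera_params('wrist');im=camera('wrist');s=camera('scene');t=camera('top');cv2.imwrite('pics/w19r.png',im);cv2.imwrite('pics/s19.png',s);cv2.imwrite('pics/t19.png',t)
for x,y,z in((-92.5,-106,60),(-92.5,106,60),(-119.5,0,72),(92.5,106,60)): print(proj(P,[*cab(x,y),z])[0])
a=im[0:400,0:640];a=cv2.resize(a,(530,331));b=cv2.resize(s[160:280,310:450],(270,231));c=cv2.resize(t[150:290,320:460],(270,270))
v=np.zeros((600,800,3),np.uint8);v[:331,:530]=a;v[:231,530:]=b;v[240:510,530:]=c;s0=cv2.imread('pics/scene0.png');v[335:566,0:270]=cv2.resize(s0[160:280,310:450],(270,231));cv2.imwrite('pics/w19.png',v)
E
```

```text
t 45.1 pos [485.9 -94.5  76.6] psi 2.734 q [ 0.71  0.54 -0.76  2.08  0.56  0.73  0.75] F [-2.3 -0.7  5.4] op -0.003
[ 47.2278 258.3868]
[614.6757 258.8881]
[331.771  192.7673]
[538.227  602.0706]
```

View pics/w19.png

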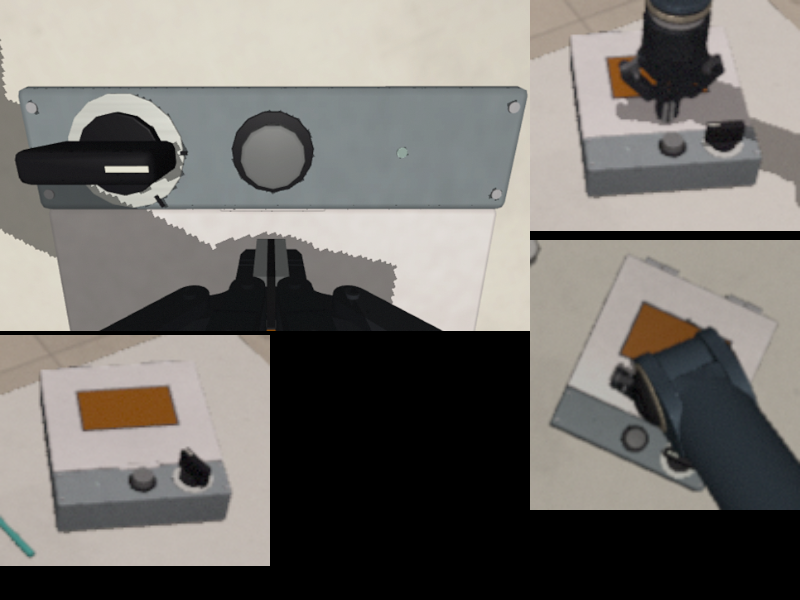

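The lid is pressed slightly past shut: its front edge sits just below the deck. I'll ease off slowly and check that the catch holds.

Request:
send_rows([
  {"xyz": [0, 0, -0.2], "dr": [0, 0, 0], "claw": 0},
  {"xyz": [0, 0, -0.4], "dr": [0, 0, 0], "claw": 0},
  {"xyz": [0, 0, -0.6], "dr": [0, 0, 0], "claw": 0},
  {"xyz": [0, 0, -0.8], "dr": [0, 0, 0], "claw": 0},
  {"xyz": [0, 0, -1.0], "dr": [0, 0, 0], "claw": 0},
  {"xyz": [0, 0, -1.3], "dr": [0, 0, 0], "claw": 0},
  {"xyz": [0, 0, -1.6], "dr": [0, 0, 0], "claw": 0},
  {"xyz": [0, 0, -1.6], "dr": [0, 0, 0], "claw": 0},
])

```text
time: 46.25
tool_pos: [486.1, -94.6, 92.7]
tcp_rot: [[-0.918, 0.397, 0.001], [0.397, 0.918, -0.0], [-0.001, 0.0, -1.0]]
force: [0.2, -0.9, 0.7]
opening: -0.002
```

```bash
python3 - <<'E'
from h import *
st();P=camera_params('wrist');im=camera('wrist');cv2.imwrite('pics/w20.png',im);g=cv2.cvtColor(im,cv2.COLOR_BGR2GRAY).astype(int)
# lid right (+y) part: profile down columns -> front edge row; profile along rows -> side edge col
for y in (60,80):
  for z in (52,60,68,76): print(y,z,proj(P,[*cab(-92.5,y),z])[0].round(1),end=' ')
  print()
for c in (480,520,550): 
    d=np.diff(g[:,c]);k=np.argsort(-abs(d))[:3];print('col',c,k,d[k])
for r in (290,310,330):
    d=np.diff(g[r,450:]);k=np.argsort(-abs(d))[:4];print('row',r,k+450,d[k])
for x in(-92.5,-70):
  for z in (52,60,68,76): print('side',x,z,proj(P,[*cab(x,106),z])[0].round(1),end=' ')
E
```

```text
t 46.25 pos [486.1 -94.6  92.7] psi 2.734 q [ 0.73  0.52 -0.79  2.07  0.53  0.76  0.77] F [ 0.2 -0.9  0.7] op -0.002
60 52 [469.2 239.4] 60 60 [475.9 245. ] 60 68 [483.3 251.2] 60 76 [491.5 258.1] 
80 52 [515.4 239.4] 80 60 [524.3 245. ] 80 68 [534.1 251.3] 80 76 [544.9 258.1] 
col 480 [371 370 104] [-100  -84  -72]
col 520 [392 391 104] [-99 -84 -71]
col 550 [407 104 408] [-116  -70  -48]
row 290 [575 574 576 573] [ 15 -12  12 -11]
row 310 [450 460 456 455] [ 72  72 -41 -38]
row 330 [467 468 568 567] [48 45 17 15]
side -92.5 52 [575.6 239.4] side -92.5 60 [587.3 245.1] side -92.5 68 [600.2 251.3] side -92.5 76 [614.4 258.2] side -70 52 [566.4 287.4] side -70 60 [577.3 295. ] side -70 68 [589.2 303.3] side -70 76 [602.3 312.5]
```

Request:
send_rows([
  {"xyz": [0, 0, -3], "dr": [0, 0, 0], "claw": 40},
  {"xyz": [0, 0, -7], "dr": [0, 0, 0], "claw": 40},
  {"xyz": [0, 0, -8], "dr": [0, 0, 0], "claw": 40},
  {"xyz": [0, 0, -8], "dr": [0, 0, 0], "claw": 40},
])

```text
time: 46.8
tool_pos: [485.9, -94.8, 172.5]
tcp_rot: [[-0.918, 0.397, 0.001], [0.397, 0.918, -0.001], [-0.001, -0.0, -1.0]]
force: [-0.6, -0.6, 0.0]
opening: 0.4
```

```bash
python3 - <<'E'
from h import *
st();go(415.1,-128.6,172.6,1.176)
E
```

```text
t 46.8 pos [485.9 -94.8 172.5] psi 2.733 q [ 0.82  0.41 -0.88  2.    0.4   0.91  0.89] F [-0.6 -0.6  0. ] op 0.4
xyz [5.15, -5.91, -0.01] dr [0.0, 0.001, 1.557]
```

Request:
send_rows([
  {"xyz": [5.15, -5.9, 0], "dr": [0, 0, 1.557], "claw": 40},
  {"xyz": [5.15, -5.9, 0], "dr": [0, 0, 1.557], "claw": 40},
  {"xyz": [5.15, -5.9, 0], "dr": [0, 0, 1.557], "claw": 40},
  {"xyz": [5.15, -5.9, 0], "dr": [0, 0, 1.557], "claw": 40},
  {"xyz": [5.15, -5.9, 0], "dr": [0, 0, 1.557], "claw": 40},
  {"xyz": [5.15, -5.9, 0], "dr": [0, 0, 1.557], "claw": 40},
  {"xyz": [5.15, -5.9, 0], "dr": [0, 0, 1.557], "claw": 40},
  {"xyz": [5.15, -5.9, 0], "dr": [0, 0, 1.557], "claw": 40},
  {"xyz": [5.15, -5.9, 0], "dr": [0, 0, 1.557], "claw": 40},
  {"xyz": [5.15, -5.9, 0], "dr": [0, 0, 1.557], "claw": 40},
  {"xyz": [5.15, -5.9, 0], "dr": [0, 0, 1.557], "claw": 40},
])

```text
time: 48.18
tool_pos: [414.8, -128.2, 171.7]
tcp_rot: [[0.383, 0.924, -0.001], [0.924, -0.383, 0.001], [-0.0, -0.001, -1.0]]
force: [-0.4, -0.3, 0.6]
opening: 0.398
```

```bash
python3 - <<'E'
from h import *
st();im=camera('wrist');cv2.imwrite('pics/w21.png',im);a=cv2.cvtColor(im,cv2.COLOR_BGR2GRAY);b=cv2.cvtColor(cv2.imread('pics/w2.png'),cv2.COLOR_BGR2GRAY)
def sh(n,x0,y0,x1,y1):
    r=cv2.matchTemplate(a[max(0,y0-20):y1+20,x0-20:x1+20],b[y0:y1,x0:x1],cv2.TM_CCOEFF_NORMED);_,m,_,p=cv2.minMaxLoc(r);print(n,'shift',p[0]-20,p[1]-min(20,y0),'score',round(m,3))
sh('button',290,105,370,180);sh('handle',290,205,370,290);sh('lip',355,85,390,195);sh('window',475,30,600,260);sh('deckhole',315,25,345,55)
T=camera('top');t0=cv2.imread('pics/top0.png')
a=cv2.cvtColor(T,cv2.COLOR_BGR2GRAY);b=cv2.cvtColor(t0,cv2.COLOR_BGR2GRAY)
sh('top window',360,175,420,225);sh('top lidback',340,155,445,190)
go(415.7,-128.9,95,1.166)
E
```

```text
t 48.17 pos [ 414.8 -128.2  171.7] psi 1.178 q [ 0.74  0.23 -0.61  2.14  0.18  0.82 -0.37] F [-0.4 -0.3  0.6] op 0.398
button shift 1 1 score 0.984
handle shift 1 1 score 0.984
lip shift 1 1 score 0.985
window shift 2 1 score 0.994
deckhole shift 1 0 score 0.926
top window shift 0 0 score 0.984
top lidback shift 0 0 score 0.995
xyz [-0.03, 0.09, 7.7] dr [-0.001, -0.0, 0.011]
```

Request:
send_rows([
  {"xyz": [0, 0.1, 4], "dr": [0, 0, 0.011], "claw": 40},
  {"xyz": [0, 0.1, 7.6], "dr": [0, 0, 0.011], "claw": 40},
  {"xyz": [0, 0.1, 7.6], "dr": [0, 0, 0.011], "claw": 40},
  {"xyz": [0, 0.1, 7.6], "dr": [0, 0, 0.011], "claw": 40},
  {"xyz": [0, 0.1, 7.6], "dr": [0, 0, 0.011], "claw": 5},
  {"xyz": [0, 0.1, 7.6], "dr": [0, 0, 0.011], "claw": 5},
  {"xyz": [0, 0.1, 7.6], "dr": [0, 0, 0.011], "claw": 5},
  {"xyz": [0, 0.1, 7.6], "dr": [0, 0, 0.011], "claw": 5},
], squeeze=30)

```text
time: 49.28
tool_pos: [416.0, -128.5, 97.7]
tcp_rot: [[0.394, 0.919, -0.0], [0.919, -0.394, -0.001], [-0.001, 0.0, -1.0]]
force: [-3.8, 1.1, 8.4]
opening: 0.131
```

Request:
send_rows([
  {"xyz": [0, 0, 0], "dr": [0, 0, 0.15], "claw": 5},
  {"xyz": [0, 0, 0], "dr": [0, 0, 0.3], "claw": 5},
  {"xyz": [0, 0, 0], "dr": [0, 0, 0.45], "claw": 5},
  {"xyz": [0, 0, 0], "dr": [0, 0, 0.6], "claw": 5},
  {"xyz": [0, 0, 0], "dr": [0, 0, 0.75], "claw": 5},
  {"xyz": [0, 0, 0], "dr": [0, 0, 0.9], "claw": 5},
  {"xyz": [0, 0, 0], "dr": [0, 0, 1.04], "claw": 5},
  {"xyz": [0, 0, 0], "dr": [0, 0, 1.06], "claw": 5},
  {"xyz": [0, 0, 0], "dr": [0, 0, 1.06], "claw": 5},
  {"xyz": [0, 0, 0], "dr": [0, 0, 1.06], "claw": 5},
])

```text
time: 50.52
tool_pos: [417.2, -130.2, 97.8]
tcp_rot: [[0.994, 0.108, 0.003], [0.108, -0.994, -0.003], [0.003, 0.003, -1.0]]
force: [-1.7, -4.8, 5.6]
opening: 0.13
```

Request:
send_rows([
  {"xyz": [0, 0, 0], "dr": [0, 0, 0], "claw": 40},
  {"xyz": [0, 0, 0], "dr": [0, 0, 0], "claw": 45},
  {"xyz": [0, 0, 0], "dr": [0, 0, 0], "claw": 45},
  {"xyz": [0, 0, -5], "dr": [0, 0, 0], "claw": 45},
  {"xyz": [0, 0, -9.5], "dr": [0, 0, 0], "claw": 50},
  {"xyz": [0, 0, -9.5], "dr": [0, 0, 0], "claw": 50},
  {"xyz": [0, 0, -9.5], "dr": [0, 0, 0], "claw": 50},
])

```text
time: 51.4
tool_pos: [415.6, -128.4, 190.9]
tcp_rot: [[0.994, 0.106, -0.001], [0.106, -0.994, 0.0], [-0.001, -0.0, -1.0]]
force: [0.5, -0.1, -0.2]
opening: 0.505
```

```bash
python3 - <<'E'
from h import *
st();im=camera('wrist');cv2.imwrite('pics/w22.png',im);a=cv2.cvtColor(im,cv2.COLOR_BGR2GRAY);b=cv2.cvtColor(cv2.imread('pics/w1r.png'),cv2.COLOR_BGR2GRAY)
def sh(n,x0,y0,x1,y1):
    r=cv2.matchTemplate(a[max(0,y0-20):y1+20,x0-20:x1+20],b[y0:y1,x0:x1],cv2.TM_CCOEFF_NORMED);_,m,_,p=cv2.minMaxLoc(r);print(n,'shift',p[0]-20,p[1]-min(20,y0),'score',round(m,3))
sh('button',210,150,280,215);sh('handle',295,190,370,285);sh('lip',225,120,300,170);sh('window',330,20,460,110)
# handle bar angle
P=camera_params('wrist');m=(a<45).astype(np.uint8);m[:190]=0;m[288:]=0;m[:,:315]=0;m[:,350:]=0
ys,xs=np.nonzero(m);X=ray(P,np.c_[xs,ys],93)[:,:2];r=cv2.minAreaRect(X.astype(np.float32));print(r)
T=camera('top');a=cv2.cvtColor(T,cv2.COLOR_BGR2GRAY);b=cv2.cvtColor(cv2.imread('pics/top0.png'),cv2.COLOR_BGR2GRAY)
for n,bx in dict(window=(360,175,420,225),spools=(285,142,330,168),wheel=(165,278,205,318),tin=(198,315,236,352),wax=(466,277,488,298)).items(): sh(n,*bx)
E
```

```text
t 51.4 pos [ 415.6 -128.4  190.9] psi 0.106 q [ 0.5   0.17 -0.33  2.13  0.07  0.85 -1.34] F [ 0.5 -0.1 -0.2] op 0.505
button shift 1 4 score 0.939
handle shift 1 3 score 0.968
lip shift 1 4 score 0.944
window shift 0 3 score 0.937
((419.93975830078125, -130.68438720703125), (54.33028793334961, 19.998565673828125), 5.624448776245117)
window shift 0 0 score 0.983
spools shift 0 0 score 0.998
wheel shift 0 0 score 0.999
tin shift 0 0 score 0.999
wax shift 0 0 score 0.997
```

```bash
python3 -c "
from workcell import *
print(hand_in())"
```

```text
the job is handed in; nothing more can be done
None
```

The job is done and handed in at about 51 s of the 210 s allowed; `hand_in` gave no verdict. I switched the lamp off, let the lid rise slowly against a finger, and laid all four tools flat in the tray (hook, tweezers, awl, seam ripper). I then shut the lid until the hook caught and switched the lamp on again. No needle case was out.

**Last checks**
- **Lid and catch:** the lid and button match the pictures taken when it was shut, to within a few pixels.
- **Handle:** it reads about 1.06 rad, which is on.
- **Bystanders:** the spools, bead box, tin and wax show zero shift in the top view.
- **Tools:** just before shutting, they lay side by side, about 44 mm apart. The tweezers were checked only by eye. I could not see any of them after the lid closed.

**Two irregularities**
- **Pressed past shut:** after the catch took, I pressed the lid about 6 mm further at roughly 5 N. It came back to shut when I eased off.
- **Fingertip reach:** the readings with the jaws nearly shut did not agree with each other, ranging from about 22 to 28 mm. I relied on measured force for the final heights instead.

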